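# Pack and clamp the lunch tin

## Robot

A 7-joint arm with a two-finger parallel gripper is mounted at the origin on the work surface. World frame = base frame: x ahead of the robot, y to its left, z up, the work surface at z = 0. Lengths are in m, angles in rad, forces in N, time in s.
With the tool pointing down it reaches from about 0.4 to 0.875 m from the base axis. Payload 6.5 kg.
Tool frame: the origin (TCP) lies midway between the tips of the shut fingers; the grasp point (between the pads) lies 19 mm behind it; y points along the fingers, z is the direction in which the jaws open and shut, and the axes are right-handed (so a half turn about y gives the same grasp; the last joint's range is limited). The gripper opens to 85 mm and grips with 20 to 120 N. Pads are 22 mm wide; open, the fingers measure 114 mm over their backs; the gripper's body (76 mm by 85 mm) begins 54 mm behind the grasp point. The pads swing forward as they close: fully open they stand 13 mm farther back than shut.
Start: joints at [-1.292, 0.536, -0.004, 1.538, 0.003, 1.067, -0.071], TCP at [0.22, 0.612, 0.231] pointing down, gripper open.
Joint ranges: [-2.7, 2.7], [-0.37, 2.16], [-1.27, 1.26], [0.24, 2.4], [-1.31, 4.45], [0.19, 1.91], [-2.76, 2.76]. Speed limits (rad/s): [2.39, 2.39, 3.14, 3.14, 3.14, 3.14, 3.14].

## Interface

Orientations are given as a 3x3 rotation matrix whose columns are the frame's x, y, z axes.
In Python, from workcell import arm gives the robot as it stands.
- The arm moves only by the tool servo_tool, never from a script. Its argument "targets" is a list of rows, each a list of 3 entries, a list of its own where there are three numbers: the closure, from -1 (fully open) to 1 (shut), so that 0 is half open, then the shift along the tool's x, y, z in cm, then the turn about the tool's y in units of 5 degrees (1.0 is 5 degrees). In form: [[hand, [dx, dy, dz], roll], ...]. A call has 1 to 8 rows; each row shifts and turns the commanded pose from where the row before left it, along the tool's axes as they then stand; what a row does not reach is not made up. A row lasts 1/12 s, in which the tool goes at most 41.7 mm and 7.16 degrees, less where a joint would pass 70% of its speed; a pose out of reach is approached as far as the arm can. A call is refused whole if a number of a shift passes 4.17 or a number of a turn 1, either way. A call with a gripper value outside its range is refused whole. The fingers move at their own pace and stop on an object; "newtons" is the grip in N (left out, the last holds). Time passes only in rows, so rows that do not move let the fingers close. It gives the time, the measured TCP pose, the force and the opening at its end, in the units of the state.
- arm.state(): the state, without advancing time (a new reading comes with each control period).
- arm.grab_frame(name): name is "scene" or "top" or "wrist"; returns a dict with "color" (384x512x3 uint8, red, green, blue), "z_map" (384x512 float32, m along the optical axis (not along the pixel's ray), 0 where there is no reading), "fx", "fy", "cx", "cy" (pixels), "extrinsics" (4x4, takes a point from camera to world coordinates). Camera axes: x right, y up, looking along -z (the intrinsics and any distortion apply to the point x, -y, -z); pixel columns grow to the right and rows downward; lengths in m; the calibration is good to about 2 mm. A picture is of the moment at which its call begins.
- arm.sign_off(): hands the job in, once; it reports no verdict.
The state is a dict: "time": time; "joint_pos": joint angles; "joint_velocities": joint speeds; "joint_torque": joint torques, N m; "position": TCP position; "tool_rot": TCP orientation; "ft_force": force on the tool from outside, world axes, zero at the start; "wrist_torque": the same for the moment, N m; "gripper_width": finger opening in m.
Only numpy, scipy, OpenCV 4.12 (cv2) and the standard library are available. Lean on these libraries where they do the work, as an engineer would, in place of code of your own. Each camera call takes 0.05 s, during which the arm holds its last target.

## Task

Pack the lunch tin: stand the cream ramekin upright on the floor of the tin and let go of it, then take the tin's navy lid, tilt it so that one short edge hooks under the steel lip, and lower the other edge until the lid lies flat in its recess. Then swing the clamp fully shut over the lid, let go, and leave the other things on the bench where they are.

Things in the scene. Friction and masses are not known exactly. Their poses are not given: they have to be found in the camera images.
- tin: Navy steel lunch tin without its lid, on the left or right of the bench, fixed on a thin grey mat. Outside 124 (its x) x 170 (its y) mm, walls 60 high. Origin: centre of its underside, on the bench; z up. Lip at its -y end, clamp at its +y end. Inside floor 4 mm above the bench, clear inside 102 x 148 mm.
- recess (a point): Centre of the plane on which the seated lid's underside lies, (0, 0, 52) mm in the tin's frame: a ledge 52 mm above the bench, all round. Above it a recess 114 (tin x) x 160 (tin y) mm takes the lid; its walls rise 8 mm over the ledge.
- lip_edge (a point): Middle of the lower inner edge of the steel lip, (0, -70, 61.5) mm in the tin's frame. The lip is 100 mm wide in x and covers y from -80 to -70 mm; underside 61.5 and top 65.5 mm above the bench, so the slot between ledge and lip is 9.5 mm high and 10 mm deep.
- clamp (a joint): Angle of the clamp that holds the lid shut: 0 = closed, its black foot 0.5 mm over the seated lid; it grows as the clamp swings up, over and outward (2.7 at most); starts open at 2.1 to 2.6. A light friction hinge (0.02 N m): it stays where it is left. A pinched tab turns and creeps a little between the fingers, so press it home at the end, moving along its swing.
- clamp_tab (a point): Centre of the clamp's orange thumb tab, a round bar 14 mm in diameter and 24 long along the tin's x, to be pinched on its two ends or pushed. Closed, it lies at (0, 48, 80) mm, its top 87 mm high in the tin's frame; open it is outside the tin's +y end. At angle a it lies at y = 94 - 46 cos a + 14 sin a, z = 66 + 46 sin a + 14 cos a mm in the tin's frame (x = 0).
- clamp_hinge (a point): Hinge of the clamp, at (0, 94, 66) mm in the tin's frame; its axis is the tin's x.
- lid: Loose navy lid of the tin, a flat panel 108 (its x) x 156 (its y) x 5 mm, about 0.18 kg, lying on the bench on the side of the bench where the tin is not. Origin: centre of its underside, z up. A steel handle block stands in its middle, 40 (x) x 14 (y) mm, from 5 to 33 mm above the underside. The lid is the same both ways round: either short edge may go under the lip.
- lid_edge_a (a point): Middle of the lid's short edge at its -y end, at half thickness: (0, -78, 2.5) mm in the lid's frame.
- lid_edge_b (a point): Middle of the lid's short edge at its +y end, at half thickness: (0, 78, 2.5) mm in the lid's frame.
- ramekin: Cream ceramic ramekin, empty, 58 mm outside diameter (48 at the foot), 40 high, wall 4, about 0.14 kg. Origin: centre of its underside.
- blue_ramekin: Blue ceramic ramekin of the same shape (58 mm diameter, 40 high): a bystander. The two ramekins may have swapped places.
- pepper_mill: Dark wooden pepper mill, 38 mm diameter, 110 high, between the two ramekins: a bystander. Origin: centre of its underside.
- salt_pot: White salt pot, 50 mm diameter, 45 high: a bystander. Origin: centre of its underside.
- bottle: Green plastic drink bottle, 66 mm diameter, 190 high: a bystander. Origin: centre of its underside. May have swapped places with the jar.
- jar: Amber glass jar with a steel cap, 76 mm diameter, 110 high: a bystander. Origin: centre of its underside.
- silicone_lid: Grey silicone lid lying flat, 88 mm diameter, 8 thick with a 16 mm high nub: a bystander. Origin: centre of its underside.
- paddle: Acacia serving paddle lying flat, 85 wide, 12 thick: the board reaches from -55 to 115 mm along its y, the handle (26 wide) from -150 to -50. A bystander. Origin: on its underside.
Things that resemble listed ones, but are neither listed nor needed, are in the scene too. What is shaped like the ramekin but yellow is not meant.

How it is judged:
By the outcome, as a careful person would: the job done as asked, in the order asked, and still so for the second after the job is handed in, with the robot touching nothing.
It also fails if it takes over 72 s, if anything falls off the work surface, if the arm or the gripper's body presses on something with over 40 N, if the wrist force passes 120 N, or if a joint passes its speed limit or range.

## Working session

There is one attempt and no reset: what is moved stays moved. The work goes in short steps, Python scripts to look and compute and a tool call to move; the robot and the scene stay as the last step left them, time stands still between calls to the robot, and variables do not carry over. Pictures are saved under pics/ and viewed, and the job is handed in when it is done.

Besides the shell and the picture viewer there is one more tool, called after "Emit:" as name([rows], argument=value, ...), one row to a line, values as JSON. servo_tool: Moves the arm, as the interface text tells. Its arguments: {"type":"object","properties":{"targets":{"type":"array"},"newtons":{"type":"number"}},"required":["targets"]}

```bash
ls; mkdir -p pics; cat > h.py <<'E'
import numpy as np, cv2
from workcell import arm
def grab(n,tag):
    f=arm.grab_frame(n); cv2.imwrite(f'pics/{tag}.png',cv2.cvtColor(f['color'],cv2.COLOR_RGB2BGR)); np.savez(f'{tag}.npz',**{k:np.array(v) for k,v in f.items()}); return f
def load(tag):
    d=np.load(f'{tag}.npz'); return {k:d[k] for k in d.files}
def ray(f,u,v):
    d=np.array([(u-f['cx'])/f['fx'],-(v-f['cy'])/f['fy'],-1.]); E=f['extrinsics']; return E[:3,3],E[:3,:3]@d
def onplane(f,u,v,z):
    o,d=ray(f,u,v); return o+d*(z-o[2])/d[2]
def cloud(f):
    v,u=np.mgrid[0:f['z_map'].shape[0],0:f['z_map'].shape[1]]; z=f['z_map']
    p=np.stack([(u-f['cx'])/f['fx']*z,-(v-f['cy'])/f['fy']*z,-z],-1); E=f['extrinsics']; return p@E[:3,:3].T+E[:3,3]
def proj(f,p):
    E=f['extrinsics']; c=E[:3,:3].T@(np.array(p)-E[:3,3]); return f['cx']+f['fx']*c[0]/-c[2], f['cy']+f['fy']*-c[1]/-c[2]
E
python3 - <<'E'
from h import *
for n in ['scene','top','wrist']:
    f=grab(n,n+'0'); print(n,{k:(v if np.ndim(v)==0 else np.shape(v)) for k,v in f.items()}); print(np.round(f['extrinsics'],3))
s=arm.state(); print(s)
E
```

```text
pics
scene {'color': (384, 512, 3), 'z_map': (384, 512), 'fx': 414.3240217711577, 'fy': 414.3240217711577, 'cx': 257.0479371954135, 'cy': 193.74105957650667, 'extrinsics': (4, 4)}
[[ 0.174 -0.755  0.632  1.126]
 [ 0.985  0.14  -0.104 -0.091]
 [-0.01   0.64   0.768  0.843]
 [ 0.     0.     0.     1.   ]]
top {'color': (384, 512, 3), 'z_map': (384, 512), 'fx': 486.6280904251334, 'fy': 486.6280904251334, 'cx': 263.85874072638376, 'cy': 191.99583046282314, 'extrinsics': (4, 4)}
[[-2.000e-03  9.970e-01 -7.600e-02  3.940e-01]
 [-1.000e+00 -1.000e-03  1.300e-02  2.500e-02]
 [ 1.300e-02  7.600e-02  9.970e-01  1.551e+00]
 [ 0.000e+00  0.000e+00  0.000e+00  1.000e+00]]
wrist {'color': (384, 512, 3), 'z_map': (384, 512), 'fx': 288.6195367860752, 'fy': 288.6195367860752, 'cx': 256.49072247141737, 'cy': 192.3004822815154, 'extrinsics': (4, 4)}
[[ 0.338 -0.896 -0.287  0.145]
 [ 0.941  0.321  0.105  0.638]
 [-0.002 -0.306  0.952  0.372]
 [ 0.     0.     0.     1.   ]]
{'time': 0.15, 'joint_pos': array([-1.29218832,  0.53704059, -0.00441352,  1.53862232,  0.00260533,
        1.06726871, -0.0712149 ]), 'joint_velocities': array([-0.00111665, -0.0025858 ,  0.00115025, -0.00313638,  0.00048135,
        0.00040997,  0.00118936]), 'joint_torque': array([ 6.39905647e-04, -5.83785224e+01,  1.04930744e+00, -2.59354216e+01,
        1.24936292e-02,  6.44176107e-03, -2.67978425e-05]), 'position': array([0.21957466, 0.61129109, 0.23059247]), 'tool_rot': array([[ 9.41153052e-01, -3.38663113e-04,  3.37980498e-01],
       [-3.37980648e-01, -1.28974862e-03,  9.41152176e-01],
       [ 1.17176357e-04, -9.99999111e-01, -1.32831243e-03]]), 'ft_force': array([-0.37169515, -0.12949777,  0.01105641]), 'wrist_torque': array([-0.02101575, -0.003745  , -0.01910481]), 'gripper_width': 0.08529821091327912}
```

View pics/scene0.png

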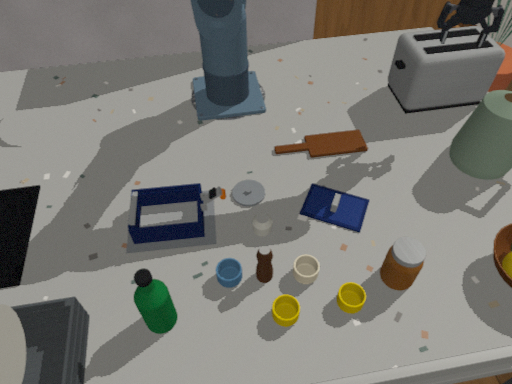

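View pics/top0.png

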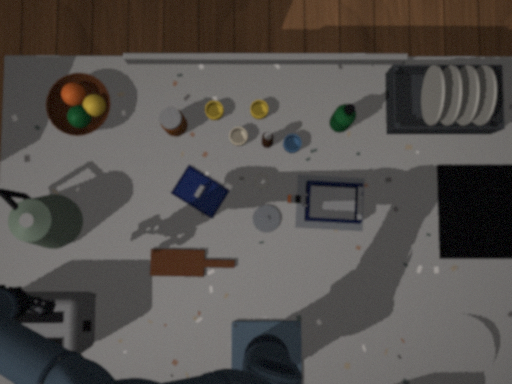

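View pics/wrist0.png

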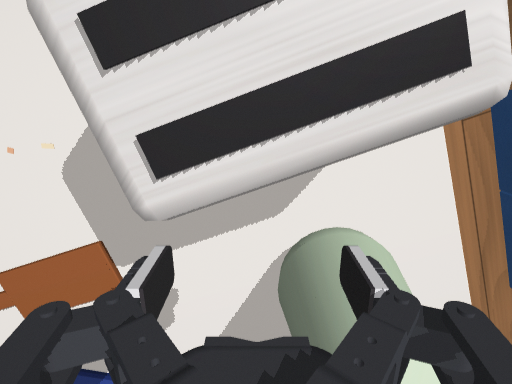

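```bash
python3 - <<'E'
from h import *
T=load('top0');S=load('scene0')
big=cv2.resize(T['color'][90:280,130:380],None,fx=3.1,fy=3.1,interpolation=cv2.INTER_CUBIC)
cv2.imwrite('pics/topcrop.png',np.clip(cv2.cvtColor(big,cv2.COLOR_RGB2BGR).astype(int)*2,0,255).astype('uint8'))
big=cv2.resize(S['color'][170:340,110:380],None,fx=2.9,fy=2.9,interpolation=cv2.INTER_CUBIC)
cv2.imwrite('pics/scenecrop.png',cv2.cvtColor(big,cv2.COLOR_RGB2BGR))
for n,f in (('top',T),('scene',S)):
    P=cloud(f)
    hsv=cv2.cvtColor(f['color'],cv2.COLOR_RGB2HSV)
    def rep(name,m,zmin=-1,zmax=1):
        m=m&(P[...,2]>zmin)&(P[...,2]<zmax)&(P[...,0]>.3)
        k,l,st,c=cv2.connectedComponentsWithStats(m.astype('uint8'))
        for i in range(1,k):
            if st[i,4]>60:
                q=P[l==i]; print(n,name,'pix',np.round(c[i]),st[i,4],'min',np.round(q.min(0),3),'max',np.round(q.max(0),3),'med',np.round(np.median(q,0),3))
    H,Sa,V=[hsv[...,i] for i in range(3)]
    rep('navy',(H>112)&(H<130)&(Sa>150))
    rep('any>30mm',P[...,2]>0.015,0.015,.25)
E
```

```text
top navy pix [195. 185.] 568 min [ 0.474  0.137 -0.007] max [0.59  0.291 0.016] med [0.533 0.236 0.005]
top navy pix [208. 203.] 134 min [ 0.446  0.144 -0.002] max [0.504 0.22  0.017] med [0.478 0.182 0.005]
top any>30mm pix [397.  85.] 9110 min [ 0.701 -0.732  0.015] max [0.954 0.449 0.198] med [ 0.834 -0.503  0.08 ]
top any>30mm pix [ 77. 103.] 3061 min [0.683 0.481 0.015] max [0.881 0.681 0.097] med [0.786 0.581 0.062]
top any>30mm pix [259. 108.] 130 min [ 0.747 -0.005  0.016] max [0.806 0.049 0.049] med [0.779 0.021 0.037]
top any>30mm pix [214. 109.] 124 min [0.745 0.136 0.016] max [0.802 0.19  0.046] med [0.777 0.163 0.036]
top any>30mm pix [342. 117.] 550 min [ 0.705 -0.268  0.015] max [ 0.768 -0.203  0.197] med [ 0.727 -0.227  0.127]
top any>30mm pix [172. 121.] 610 min [0.693 0.251 0.016] max [0.762 0.323 0.118] med [0.722 0.282 0.107]
top any>30mm pix [237. 135.] 112 min [0.662 0.061 0.016] max [0.719 0.114 0.048] med [0.696 0.089 0.038]
top any>30mm pix [267. 140.] 106 min [ 0.657 -0.021  0.017] max [0.688 0.014 0.115] med [ 0.665 -0.002  0.085]
top any>30mm pix [291. 142
[... 1805 characters left out ...]
] med [0.69  0.089 0.032]
scene any>30mm pix [229. 271.] 374 min [ 0.636 -0.11   0.015] max [ 0.694 -0.053  0.045] med [ 0.67  -0.082  0.033]
scene any>30mm pix [154. 301.] 1830 min [ 0.71  -0.267  0.015] max [ 0.77  -0.202  0.192] med [ 0.753 -0.229  0.122]
scene any>30mm pix [351. 297.] 422 min [0.741 0.136 0.015] max [0.8   0.196 0.043] med [0.772 0.165 0.033]
scene any>30mm pix [286. 309.] 397 min [ 0.745 -0.005  0.015] max [0.803 0.052 0.044] med [0.776 0.023 0.034]
scene any>30mm pix [ 41. 336.] 4366 min [ 0.698 -0.517  0.015] max [ 0.864 -0.387  0.142] med [ 0.756 -0.475  0.069]
scene any>30mm pix [430. 368.] 2567 min [0.928 0.038 0.015] max [0.949 0.429 0.054] med [0.941 0.26  0.049]
```

View pics/topcrop.png

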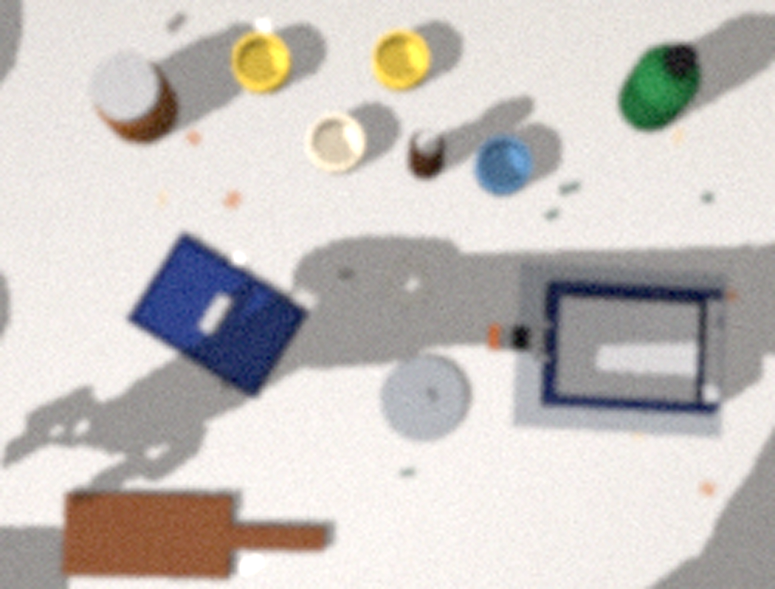

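View pics/scenecrop.png

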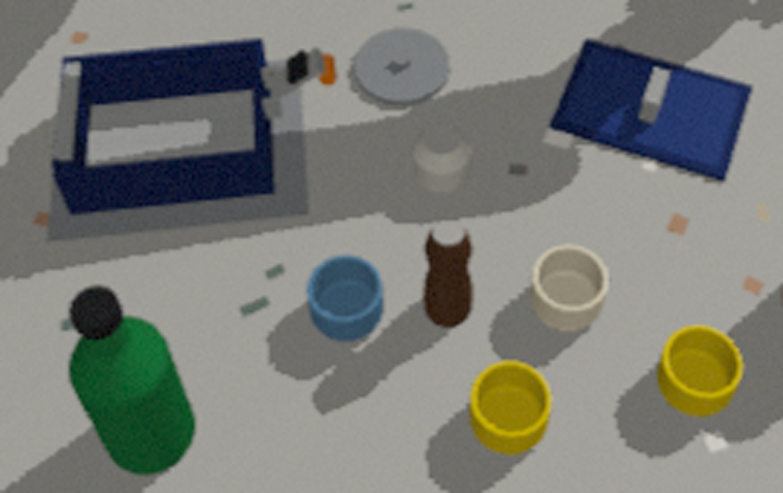

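```bash
python3 - <<'E'
from h import *
T=load('top0');S=load('scene0')
def rect(q):
    r=cv2.minAreaRect((q*1000).astype('float32')); return np.round(r[0],1),np.round(r[1],1),round(r[2],2)
for n,f in (('top',T),('scene',S)):
    P=cloud(f); X,Y,Z=P[...,0],P[...,1],P[...,2]
    m=(Z>.056)&(Z<.064)&(X>.39)&(X<.58)&(Y<-.1)&(Y>-.33); print(n,'tin rim',m.sum(),rect(P[m][:,:2]))
    hsv=cv2.cvtColor(f['color'],cv2.COLOR_RGB2HSV);H,Sa,V=[hsv[...,i] for i in range(3)]
    m=(H>108)&(H<130)&(Sa>110)&(Y>.08)&(Y<.32)&(X>.4)&(X<.62)&(abs(Z)<.02)
    c,_=cv2.findContours(m.astype('uint8'),cv2.RETR_EXTERNAL,cv2.CHAIN_APPROX_NONE); c=max(c,key=cv2.contourArea)[:,0]
    q=np.array([onplane(f,u,v,.005)[:2] for u,v in c]); print(n,'lid',rect(q))
    m=(Z>.022)&(Z<.04)&(X>.45)&(X<.58)&(Y<.26)&(Y>.15); print(n,'handle',m.sum(),rect(P[m][:,:2]))
    m=(Z>.035)&(Z<.05)&(X>.64)&(X<.74)&(Y<.13)&(Y>.04); 
    q=P[m][:,:2]; A=np.c_[2*q,np.ones(len(q))]; s=np.linalg.lstsq(A,(q**2).sum(1),rcond=None)[0]; print(n,'ram',s[:2],np.sqrt(s[2]+s[0]**2+s[1]**2), rect(q))
    o=(H<14)&(Sa>150)&(Z>.05)&(X>.4)&(X<.56)&(Y<-.04)&(Y>-.12); print(n,'tab',o.sum(),np.round(np.median(P[o],0),4),np.round(P[o].min(0),4),np.round(P[o].max(0),4))
E
```

```text
top tin rim 284 (array([ 480.9, -206.1]), array([176.8, 124.3]), 86.78)
top lid (array([515.2, 208. ]), array([146.9, 100.6]), 57.88)
top handle 62 (array([516.3, 209.4]), array([14.7, 38.9]), 58.16)
top ram [0.68984779 0.08731035] 0.02696830812867028 (array([690.3,  87.6]), array([57.4, 53.5]), 0.04)
top tab 6 [ 0.4892 -0.0697  0.0913] [ 0.4815 -0.0701  0.0864] [ 0.4937 -0.0669  0.094 ]
scene tin rim 504 (array([ 477.1, -201.5]), array([183.1, 128.4]), 87.16)
scene lid (array([514.9, 208.9]), array([152.6, 108.1]), 58.08)
scene handle 85 (array([512.8, 210.9]), array([14. , 43.6]), 58.48)
scene ram [0.68735301 0.0886175 ] 0.026822187154896815 (array([685.9,  88.8]), array([55.1, 57.9]), 75.77)
scene tab 8 [ 0.4862 -0.0706  0.09  ] [ 0.4745 -0.074   0.0867] [ 0.4958 -0.0651  0.0914]
```

Emit:
servo_tool([
  [-1, [1.5, -1.0, -0.8], 0],
  [-1, [3.1, -1.0, -1.67], 0],
  [-1, [3.1, 0, -1.67], 0],
  [-1, [3.1, 0, -1.67], 0],
  [-1, [3.1, 0, -1.67], 0],
  [-1, [3.1, 0, -1.67], 0],
  [-1, [3.1, 0, -1.67], 0],
  [-1, [3.1, 0, -1.67], 0],
], newtons=30)

```text
time: 0.82
position: [0.3973, 0.4134, 0.2518]
tool_rot: [[0.941, 0.0, 0.339], [-0.339, 0.0, 0.941], [0.0, -1.0, 0.0]]
ft_force: [0.4, 0.7, 0.6]
gripper_width: 0.0852
```

Emit:
servo_tool([
  [-1, [3.1, 0, -1.67], 0],
  [-1, [3.1, 0, -1.67], 0],
  [-1, [3.1, 0, -1.67], 0],
  [-1, [3.1, 0, -1.67], 0],
  [-1, [3.1, 0, -1.67], 0],
  [-1, [3.1, 0, -1.67], 0],
  [-1, [3.1, 0, -1.67], 0],
  [-1, [3.1, 0, -1.67], 0],
])

```text
time: 1.48
position: [0.5851, 0.2037, 0.2518]
tool_rot: [[0.941, 0.0, 0.339], [-0.339, -0.0, 0.941], [0.0, -1.0, -0.0]]
ft_force: [1.4, -0.4, -0.1]
gripper_width: 0.0854
```

Emit:
servo_tool([
  [-1, [3.0, 0, -1.6], 0],
  [-1, [3.0, 0, -1.6], 0],
  [-1, [3.0, 0, -1.6], 0],
  [-1, [0, 0, 0], -0.85],
  [-1, [0, 0, 0], -0.85],
  [-1, [0, 0, 0], -0.85],
  [-1, [0, 0, 0], -0.8],
  [-1, [0, 0, 0], 0],
])

```text
time: 2.15
position: [0.6525, 0.1294, 0.2516]
tool_rot: [[0.999, -0.0, 0.051], [-0.051, -0.0, 0.999], [-0.0, -1.0, -0.0]]
ft_force: [0.2, 0.8, 0.1]
gripper_width: 0.0854
```

```bash
cat >> h.py <<'E'
def go(p,ang=None):
    "delta in tool axes (cm) to world point p; roll units to bring jaw axis (tool z) to world angle ang deg"
    s=arm.state(); R=s['tool_rot']; d=R.T@(np.array(p)-s['position'])*100
    a=np.degrees(np.arctan2(R[1,2],R[0,2])); print('t',round(s['time'],2),'pos',np.round(s['position'],4),'jaw',round(a,2),'delta',np.round(d,2),'w',round(s['gripper_width'],4),'F',np.round(s['ft_force'],1))
    if ang is not None: print('roll units',-((ang-a+180)%360-180)/5)
E
python3 - <<'E'
from h import *
f=grab('wrist','w1'); go([.6885,.088,.02],87)
P=cloud(f);m=(P[...,2]>.03)&(P[...,2]<.05)&(abs(P[...,0]-.689)<.05)&(abs(P[...,1]-.088)<.05)
q=P[m][:,:2].astype('float32'); print(m.sum(),cv2.minEnclosingCircle(q), P[m][:,2].max())
E
```

```text
t 2.2 pos [0.6525 0.1296 0.2516] jaw 86.87 delta [ 3.82 23.16 -3.95] w 0.0853 F [-0.8 -0.3  0.3]
roll units -0.025673449810858527
532 ((0.6870124340057373, 0.08743005245923996), 0.028791390359401703) 0.041446803810440136
```

View pics/w1.png

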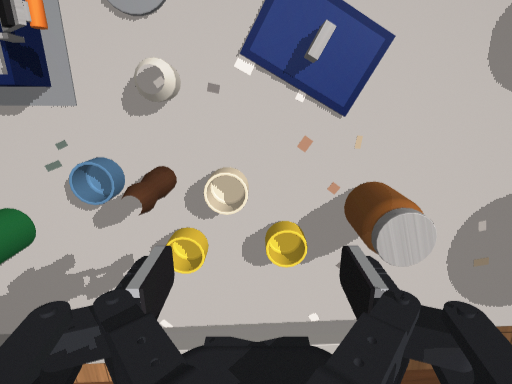

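Emit:
servo_tool([
  [-1, [2.0, 2.0, -2.1], 0],
  [-1, [1.7, 2.5, -2.0], 0],
  [-1, [0, 3.5, 0], 0],
  [-1, [0, 3.5, 0], 0],
  [-1, [0, 3.5, 0], 0],
  [-1, [0, 2.0, 0], 0],
  [-1, [0, 0, 0], 0],
])

```text
time: 2.78
position: [0.6833, 0.0868, 0.076]
tool_rot: [[0.998, -0.009, 0.055], [-0.055, -0.002, 0.999], [-0.009, -1.0, -0.002]]
ft_force: [-1.7, 0.0, -0.4]
gripper_width: 0.0856
```

```bash
python3 - <<'E'
from h import *
f=grab('wrist','w2'); go([.6875,.088,.006],87)
P=cloud(f);m=(P[...,2]>.03)&(P[...,2]<.05)&(abs(P[...,0]-.689)<.032)&(abs(P[...,1]-.088)<.032)
q=P[m][:,:2].astype('float32'); print(m.sum(),cv2.minEnclosingCircle(q), P[m][:,2].max())
E
```

```text
t 2.83 pos [0.6854 0.087  0.0791] jaw 86.89 delta [0.24 7.31 0.12] w 0.0853 F [0.2 0.1 0.4]
roll units -0.02172624708755393
2028 ((0.6870790719985962, 0.08687688410282135), 0.029341215267777443) 0.04104084520984838
```

View pics/w2.png

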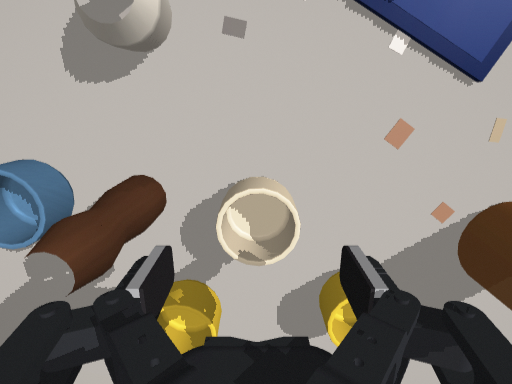

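Emit:
servo_tool([
  [-1, [0.15, 2.5, 0], 0],
  [-1, [0, 2.5, 0], 0],
  [-1, [0, 2.2, 0], 0],
  [-1, [0, 0, 0], 0],
  [0.4, [0, 0, 0], 0],
  [0.6, [0, 0, 0], 0],
  [0.6, [0, 0, 0], 0],
  [0.6, [0, 0, 0], 0],
], newtons=30)

```text
time: 3.5
position: [0.6912, 0.0878, 0.0127]
tool_rot: [[0.999, 0.005, 0.053], [-0.053, 0.001, 0.999], [0.005, -1.0, 0.001]]
ft_force: [-2.1, -0.4, 7.3]
gripper_width: 0.0577
```

Emit:
servo_tool([
  [0.8, [0, 0, 0], 0],
  [0.8, [0, 0, 0], 0],
  [0.8, [0, -0.5, 0], 0],
  [0.8, [0, -1, 0], 0],
  [0.8, [0, -1.5, 0], 0],
  [0.8, [0, -2, 0], 0],
])

```text
time: 4.0
position: [0.6881, 0.0876, 0.0601]
tool_rot: [[0.999, -0.002, 0.052], [-0.052, -0.0, 0.999], [-0.002, -1.0, -0.0]]
ft_force: [0.1, 0.3, -2.0]
gripper_width: 0.0573
```

Emit:
servo_tool([
  [0.8, [0, -3, 0], 0],
  [0.8, [0, -3, 0], 0],
  [0.8, [0, -2, 0], 0],
  [0.8, [0, 0, 0], 0],
])

```text
time: 4.33
position: [0.6927, 0.088, 0.1468]
tool_rot: [[0.999, 0.01, 0.053], [-0.053, 0.002, 0.999], [0.01, -1.0, 0.002]]
ft_force: [0.9, 0.1, -1.4]
gripper_width: 0.0572
```

```bash
python3 - <<'E'
from h import *
f=grab('wrist','w3'); grab('scene','s3'); go([.48,-.204,.14],87)
E
```

```text
t 4.43 pos [0.6896 0.0878 0.1414] jaw 86.99 delta [-19.4    0.06 -30.24] w 0.0577 F [ 0.2  0.5 -3.5]
roll units -0.0014228118740106765
```

View pics/w3.png

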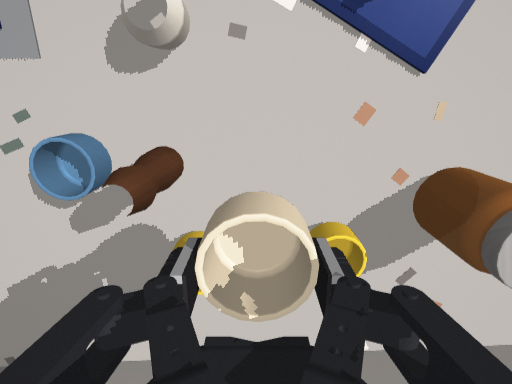

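View pics/s3.png

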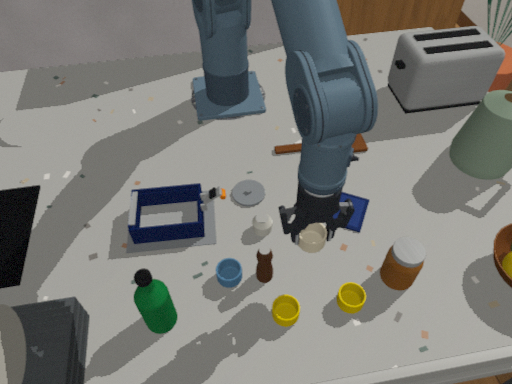

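```bash
python3 - <<'E'
from h import *
f=load('w3');P=cloud(f)
m=np.zeros(P.shape[:2],bool);m[190:320,200:320]=1
m&=(P[...,2]>.08)
q=P[m];print(np.percentile(q[:,2],[1,50,99]));c=q[q[:,2]>np.percentile(q[:,2],99)-.006]
print(cv2.minEnclosingCircle(c[:,:2].astype('float32')))
E
```

```text
[0.13736115 0.15713038 0.17446029]
((0.6647922992706299, 0.08820395171642303), 0.05249074101448059)
```

Emit:
servo_tool([
  [0.8, [-1.2, 0, -1.8], 0],
  [0.8, [-1.8, 0, -2.8], 0],
  [0.8, [-1.8, 0, -2.8], 0],
  [0.8, [-1.8, 0, -2.8], 0],
  [0.8, [-1.8, 0, -2.8], 0],
  [0.8, [-1.8, 0, -2.8], 0],
  [0.8, [-1.8, 0, -2.8], 0],
  [0.8, [-1.8, 0, -2.8], 0],
])

```text
time: 5.1
position: [0.5375, -0.1197, 0.1382]
tool_rot: [[0.999, -0.003, 0.052], [-0.052, 0.0, 0.999], [-0.003, -1.0, 0.0]]
ft_force: [0.7, -0.6, -2.7]
gripper_width: 0.0575
```

Emit:
servo_tool([
  [0.8, [-1.8, 0, -2.8], 0],
  [0.8, [-1.5, -1, -2.5], 0],
  [0.8, [-1, -1, -1], 0],
  [0.8, [0, 0, 0], 0],
  [0.8, [0, 0, 0], 0],
])

```text
time: 5.52
position: [0.4928, -0.1798, 0.159]
tool_rot: [[0.999, -0.001, 0.054], [-0.054, 0.0, 0.999], [-0.001, -1.0, 0.0]]
ft_force: [0.8, 0.1, -1.6]
gripper_width: 0.0578
```

```bash
python3 - <<'E'
from h import *
f=grab('wrist','w4'); go([.48,-.204,.14],87)
E
```

```text
t 5.57 pos [ 0.4934 -0.1786  0.1587] jaw 87.02 delta [-1.21  1.87 -2.61] w 0.0573 F [-0.2  0.1 -1.6]
roll units 0.0032687376045828385
```

View pics/w4.png

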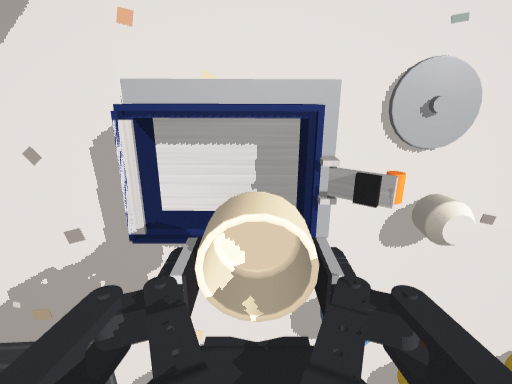

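```bash
python3 - <<'E'
from h import *
f=load('w4');P=cloud(f);hsv=cv2.cvtColor(f['color'],cv2.COLOR_RGB2HSV)
nav=(hsv[...,0]>105)&(hsv[...,0]<130)&(hsv[...,1]>110)
m=nav&(P[...,2]>.056)&(P[...,2]<.065)&(P[...,0]<.56)
q=P[m]; print(m.sum(),np.median(q[:,2]))
r=cv2.minAreaRect((q[:,:2]*1000).astype('float32'));print(r)
# edge lines in rotated frame
a=np.radians(-3);R=np.array([[np.cos(a),-np.sin(a)],[np.sin(a),np.cos(a)]])
w=q[:,:2]@R*1000
print('local',np.percentile(w,[.5,1,50,99,99.5],axis=0).round(1))
for lo,hi in((-300,-280),(-260,-240),(-220,-180),(-160,-140)):
    k=(w[:,1]>lo)&(w[:,1]<hi)
    if k.sum(): print(lo,np.percentile(w[k,0],[0,2,98,100]).round(1))
S=[ (w[:,0]>lo)&(w[:,0]<hi) for lo,hi in ((440,460),(470,490),(500,520),(520,540))]
for k in S:
    if k.sum(): print(np.percentile(w[k,1],[0,2,98,100]).round(1))
# far side wall line direction
k=w[:,0]<np.percentile(w[:,0],50); 
# lip (steel) & tab
m=(P[...,2]>.063)&(P[...,2]<.069)&(~nav)&(P[...,1]<-.24)&(P[...,0]<.56)&(P[...,0]>.4); print('lip',m.sum(),cv2.minAreaRect((P[m][:,:2]*1000).astype('float32')))
o=(hsv[...,0]<14)&(hsv[...,1]>150)&(P[...,2]>.07)&(P[...,1]>-.12)&(P[...,1]<-.03); print('tab',o.sum(),P[o].min(0),P[o].max(0))
# ramekin held bottom (outer silhouette far edge) 
m=(P[...,2]>.11)&(np.indices(o.shape)[0]<300)&(np.indices(o.shape)[0]>180)&(abs(np.indices(o.shape)[1]-258)<30)
print('ram z',np.percentile(P[m][:,2],[1,10,50,90,99]))
E
```

```text
2490 0.05928121374456932
((477.2267150878906, -209.438232421875), (169.95852661132812, 123.19902801513672), 86.76820373535156)
local [[ 425.7 -268.1]
 [ 425.7 -267.6]
 [ 430.5 -164.5]
 [ 548.3  -99.7]
 [ 548.6  -99.5]]
-260 [425.7 425.7 548.4 548.9]
-220 [425.8 426.5 430.5 545.4]
-160 [426.6 426.7 430.6 430.6]
[-267.7 -266.3  -99.5  -99.3]
[-104.5 -104.3  -99.9  -99.4]
[-104.8 -104.5  -99.8  -99.6]
[-269.4 -267.7  -99.9  -99.7]
lip 2120 ((475.04034423828125, -286.74383544921875), (16.342689514160156, 110.90861511230469), 86.82499694824219)
tab 60 [ 0.47323378 -0.0769817   0.07710078] [ 0.4742244  -0.06463667  0.08875646]
ram z [0.14953543 0.15022552 0.1555156  0.18297579 0.18643622]
```

Emit:
servo_tool([
  [0.8, [-0.7, 0, -1.6], 0],
  [0.8, [-0.8, 0, -1.57], 0],
  [0.8, [0, 1.5, 0], 0],
  [0.8, [0, 2.5, 0], 0],
  [0.8, [0, 2.5, 0], 0],
  [0.8, [0, 2, 0], 0],
  [0.8, [0, 0, 0], 0],
  [0.8, [0, 0, 0], 0],
])

```text
time: 6.23
position: [0.4765, -0.2087, 0.0731]
tool_rot: [[0.999, -0.003, 0.05], [-0.05, 0.002, 0.999], [-0.003, -1.0, 0.001]]
ft_force: [0.6, -0.0, -1.5]
gripper_width: 0.0576
```

```bash
python3 - <<'E'
from h import *
f=grab('wrist','w5'); go([.477,-.2095,.0175],87)
E
```

```text
t 6.28 pos [ 0.4775 -0.2094  0.0743] jaw 87.08 delta [-0.05  5.68 -0.01] w 0.0576 F [ 0.4 -0.7 -0.8]
roll units 0.016686478930500924
```

View pics/w5.png

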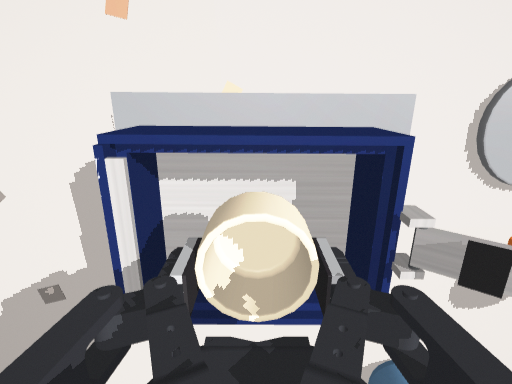

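Emit:
servo_tool([
  [0.8, [0, 1.5, 0], 0],
  [0.8, [0, 2, 0], 0],
  [0.8, [0, 1, 0], 0],
  [0.8, [0, 0.5, 0], 0],
  [0.8, [0, 0.3, 0], 0],
  [0.8, [0, 0.2, 0], 0],
  [0.8, [0, 0, 0], 0],
  [0.8, [0, 0, 0], 0],
])

```text
time: 6.95
position: [0.4774, -0.2105, 0.0199]
tool_rot: [[0.999, 0.001, 0.052], [-0.052, -0.0, 0.999], [0.001, -1.0, -0.0]]
ft_force: [0.1, -0.3, -0.3]
gripper_width: 0.0571
```

Emit:
servo_tool([
  [0.8, [0, 0.2, 0], 0],
  [0.8, [0, 0.1, 0], 0],
  [0.8, [0, 0, 0], 0],
])

```text
time: 7.2
position: [0.4773, -0.2105, 0.0166]
tool_rot: [[0.999, 0.001, 0.052], [-0.052, -0.0, 0.999], [0.001, -1.0, -0.0]]
ft_force: [-0.6, 0.4, 1.0]
gripper_width: 0.0577
```

Emit:
servo_tool([
  [0.3, [0, 0, 0], 0],
  [-0.3, [0, 0, 0], 0],
  [-0.9, [0, 0, 0], 0],
  [-0.9, [0, 0, 0], 0],
  [-0.9, [0, 0, 0], 0],
  [-0.9, [0, -1, 0], 0],
  [-0.9, [0, -2, 0], 0],
  [-0.9, [0, -3, 0], 0],
])

```text
time: 7.87
position: [0.4752, -0.2097, 0.0757]
tool_rot: [[0.999, -0.004, 0.052], [-0.052, 0.001, 0.999], [-0.004, -1.0, 0.001]]
ft_force: [0.2, 0.4, 0.5]
gripper_width: 0.0809
```

Emit:
servo_tool([
  [-0.9, [0, -4, 0], 0],
  [-0.9, [0, -4, 0], 0],
  [-0.9, [0, -2, 0], 0],
  [-0.9, [0, 0, 0], 0],
])

```text
time: 8.2
position: [0.48, -0.2117, 0.1819]
tool_rot: [[0.999, 0.009, 0.053], [-0.053, -0.003, 0.999], [0.009, -1.0, -0.002]]
ft_force: [0.9, -0.0, 0.4]
gripper_width: 0.0812
```

```bash
python3 - <<'E'
from h import *
f=grab('wrist','w6'); go([.477,-.2095,.0175],87)
f2=grab('scene','s6')
P=cloud(f);m=(P[...,2]>.025)&(P[...,2]<.05)&(abs(P[...,0]-.477)<.045)&(abs(P[...,1]+.2095)<.06)
q=P[m];print(np.percentile(q[:,2],[50,95,99]));q=q[q[:,2]>.04];print(len(q),cv2.minEnclosingCircle(q[:,:2].astype('float32')))
E
```

```text
t 8.25 pos [ 0.4786 -0.211   0.1793] jaw 86.99 delta [-0.26 16.18  0.16] w 0.0809 F [ 0.2  0.2 -0.5]
roll units -0.0019314073623263538
[0.04239221 0.04408925 0.04463809]
690 ((0.47364166378974915, -0.21024473011493683), 0.029153181239962578)
```

View pics/w6.png

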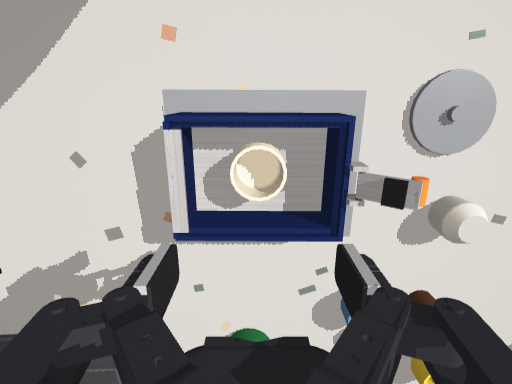

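```bash
python3 - <<'E'
from h import *
f=load('w6');P=cloud(f);hsv=cv2.cvtColor(f['color'],cv2.COLOR_RGB2HSV)
nav=(hsv[...,0]>105)&(hsv[...,0]<130)&(hsv[...,1]>110)
m=nav&(P[...,2]>.056)&(P[...,2]<.065)&(P[...,0]<.56)
q=P[m]; print(m.sum(),cv2.minAreaRect((q[:,:2]*1000).astype('float32')))
m=(P[...,2]>.063)&(P[...,2]<.069)&(~nav)&(P[...,1]<-.24)&(P[...,0]<.56)&(P[...,0]>.4)&(P[...,1]>-.31)
w=P[m]*1000; print('lip',m.sum(),np.median(w[:,2]),cv2.minAreaRect((w[:,:2]).astype('float32')))
for a in (-3.,-3.2):
    a=np.radians(a);R=np.array([[np.cos(a),-np.sin(a)],[np.sin(a),np.cos(a)]])
    l=w[:,:2]@R; print('lip local',np.percentile(l,[1,5,50,95,99],axis=0).round(1).tolist())
    l=q[:,:2]*1000@R; print('rim local',np.percentile(l,[0,.5,50,99.5,100],axis=0).round(1).tolist())
o=(hsv[...,0]<14)&(hsv[...,1]>150)&(P[...,2]>.07)&(P[...,1]>-.12)&(P[...,1]<-.03); print('tab',o.sum(),P[o].min(0),P[o].max(0))
go([.515,.2085,.15],-32)
E
```

```text
2712 ((477.4907531738281, -209.3870391845703), (169.96527099609375, 123.78742980957031), 86.73490142822266)
lip 1709 64.79560939222195 ((476.0716552734375, -286.9393005371094), (15.632011413574219, 106.77059173583984), 86.83589172363281)
lip local [[438.1, -269.2], [441.4, -268.5], [483.2, -261.6], [531.8, -254.6], [536.8, -254.1]]
rim local [[425.5, -268.8], [425.7, -268.1], [453.1, -158.5], [549.1, -99.5], [549.5, -98.9]]
lip local [[439.0, -267.5], [442.4, -266.8], [484.1, -259.9], [532.7, -252.8], [537.7, -252.4]]
rim local [[426.5, -267.3], [426.5, -266.6], [453.5, -156.7], [549.7, -98.0], [550.3, -97.4]]
tab 53 [ 0.47307936 -0.07709749  0.07887399] [ 0.49671319 -0.06473081  0.08854609]
t 8.3 pos [ 0.4773 -0.2104  0.1774] jaw 87.0 delta [ 1.56  2.73 42.03] w 0.081 F [-0.2  0.2 -2.1]
roll units 23.799435701313374
```

Emit:
servo_tool([
  [-1, [0, 0, 2], 0],
  [-1, [0.2, 0, 3.5], 0],
  [-1, [0.2, 0, 4], 0],
  [-1, [0.2, 0, 4], 0],
  [-1, [0.2, 0, 4], 0],
  [-1, [0.2, 0, 4], 0],
  [-1, [0.2, 0, 4], 0],
  [-1, [0.2, 0, 4], 0],
])

```text
time: 8.97
position: [0.5049, 0.0852, 0.1748]
tool_rot: [[0.999, -0.003, 0.052], [-0.052, -0.001, 0.999], [-0.003, -1.0, -0.001]]
ft_force: [1.7, 0.2, -0.4]
gripper_width: 0.0853
```

Emit:
servo_tool([
  [-1, [0.2, 0, 4], 0],
  [-1, [0, 0, 4], 0],
  [-1, [0, 0, 3], 0],
  [-1, [0, 0, 1.5], 0],
  [-1, [0, 0, 0], 1],
  [-1, [0, 0, 0], 1],
  [-1, [0, 0, 0], 1],
  [-1, [0, 0, 0], 1],
])

```text
time: 9.63
position: [0.5136, 0.2078, 0.1744]
tool_rot: [[0.919, -0.003, 0.394], [-0.394, -0.002, 0.919], [-0.002, -1.0, -0.003]]
ft_force: [1.2, -0.8, -0.5]
gripper_width: 0.0852
```

Emit:
servo_tool([
  [-1, [0, 0, 0], 1],
  [-1, [0, 0, 0], 1],
  [-1, [0, 0, 0], 1],
  [-1, [0, 0, 0], 1],
  [-1, [0, 0, 0], 1],
  [-1, [0, 0, 0], 1],
  [-1, [0, 0, 0], 1],
  [-1, [0, 0, 0], 1],
])

```text
time: 10.3
position: [0.5137, 0.2077, 0.1745]
tool_rot: [[0.45, -0.003, 0.893], [-0.893, -0.002, 0.45], [0.0, -1.0, -0.004]]
ft_force: [-0.4, 0.0, 0.1]
gripper_width: 0.0854
```

Emit:
servo_tool([
  [-1, [0, 0, 0], 1],
  [-1, [0, 0, 0], 1],
  [-1, [0, 0, 0], 1],
  [-1, [0, 0, 0], 1],
  [-1, [0, 0, 0], 1],
  [-1, [0, 0, 0], 1],
  [-1, [0, 0, 0], 1],
  [-1, [0, 0, 0], 0.8],
])

```text
time: 10.97
position: [0.5137, 0.2076, 0.1745]
tool_rot: [[-0.212, -0.003, 0.977], [-0.977, -0.002, -0.212], [0.003, -1.0, -0.002]]
ft_force: [-0.2, -0.2, -0.6]
gripper_width: 0.0855
```

Emit:
servo_tool([
  [-1, [0, 0, 0], 1],
  [-1, [0, 0, 0], 1],
  [-1, [0, 0, 0], 1],
  [-1, [0, 0, 0], 1],
  [-1, [0, 0, 0], 0],
  [-1, [0, 0, 0], 0],
])

```text
time: 11.47
position: [0.514, 0.2079, 0.175]
tool_rot: [[-0.528, -0.002, 0.849], [-0.849, -0.002, -0.528], [0.003, -1.0, -0.001]]
ft_force: [-0.0, 0.5, -0.8]
gripper_width: 0.0855
```

```bash
python3 - <<'E'
from h import *
f=grab('wrist','w7'); go([.515,.2085,.15],-32)
P=cloud(f);hsv=cv2.cvtColor(f['color'],cv2.COLOR_RGB2HSV)
nav=(hsv[...,0]>105)&(hsv[...,0]<130)&(hsv[...,1]>110)&(P[...,1]>.08)&(P[...,0]>.35)
print('lid',cv2.minAreaRect((P[nav][:,:2]*1000).astype('float32')))
m=(P[...,2]>.029)&(P[...,2]<.04)&(abs(P[...,0]-.515)<.05)&(abs(P[...,1]-.208)<.05)
print('handle',m.sum(),cv2.minAreaRect((P[m][:,:2]*1000).astype('float32')))
E
```

```text
t 11.52 pos [0.5143 0.2079 0.1753] jaw -31.85 delta [-0.09  2.53  0.03] w 0.0853 F [-0.5  1.  -0. ]
roll units 0.03087948022991327
lid ((513.323974609375, 209.7332305908203), (154.29644775390625, 107.71477508544922), 58.14665603637695)
handle 549 ((513.2008666992188, 209.42311096191406), (14.723672866821289, 39.94092559814453), 58.150386810302734)
```

View pics/w7.png

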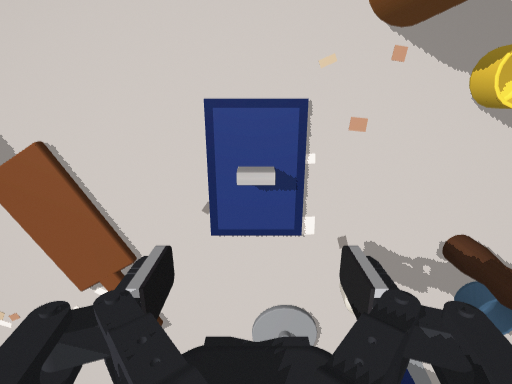

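Emit:
servo_tool([
  [-1, [-0.1, 2, -0.15], 0],
  [-1, [0, 4, 0], 0],
  [-1, [0, 4, 0], 0],
  [-1, [0, 3, 0], 0],
  [-1, [0, 2, 0], 0],
  [-1, [0, 0.5, 0], 0],
  [-1, [0, 0, 0], 0],
  [-1, [0, 0, 0], 0],
])

```text
time: 12.18
position: [0.5149, 0.2099, 0.022]
tool_rot: [[-0.53, 0.001, 0.848], [-0.848, 0.0, -0.53], [-0.001, -1.0, 0.001]]
ft_force: [-0.6, -0.1, 0.2]
gripper_width: 0.0855
```

```bash
python3 - <<'E'
from h import *
f=grab('wrist','w8'); go([.5132,.2095,.008],-31.85)
E
```

```text
t 12.23 pos [0.5153 0.2101 0.0226] jaw -31.98 delta [ 0.17  1.46 -0.15] w 0.0854 F [ 0.  -0.1 -0.7]
roll units -0.02586552847691905
```

View pics/w8.png

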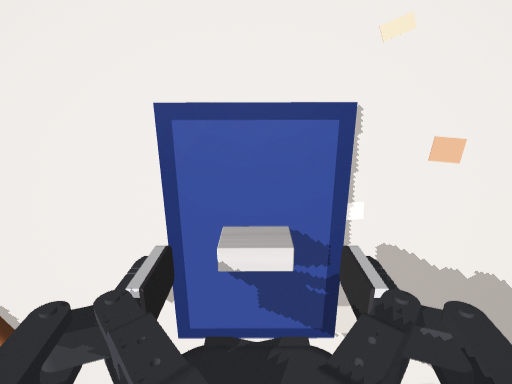

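Emit:
servo_tool([
  [-1, [0.1, 1.0, -0.1], 0],
  [-1, [0, 0.5, 0], 0],
  [-0.2, [0, 0, 0], 0],
  [0.4, [0, 0, 0], 0],
  [0.5, [0, 0, 0], 0],
  [0.6, [0, 0, 0], 0],
  [0.8, [0, 0, 0], 0],
  [0.8, [0, 0, 0], 0],
], newtons=25)

```text
time: 12.9
position: [0.5132, 0.2096, 0.0067]
tool_rot: [[-0.53, 0.001, 0.848], [-0.848, 0.0, -0.53], [-0.001, -1.0, 0.0]]
ft_force: [-0.7, -0.0, 3.8]
gripper_width: 0.0398
```

```bash
python3 - <<'E'
from h import *
f=grab('wrist','w9'); go([.5132,.2095,.008],-31.85)
E
```

```text
t 12.95 pos [0.5132 0.2096 0.0067] jaw -32.01 delta [ 0.01 -0.13  0.01] w 0.0393 F [-0.9  0.4  4.5]
roll units -0.031648339767008336
```

View pics/w9.png

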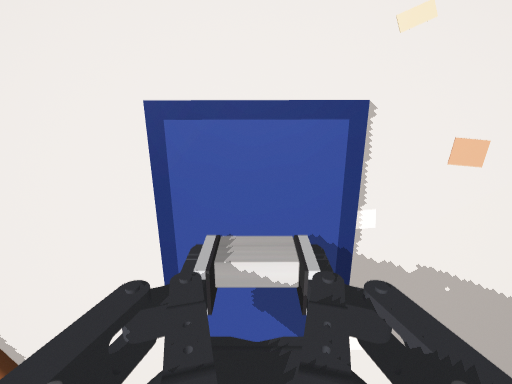

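Emit:
servo_tool([
  [0.0, [0, 0, 0], 0],
  [0.0, [0, -0.3, 0], 0],
  [0.0, [0, 0, 0], 0],
  [0.3, [0, 0, 0], 0],
  [0.8, [0, 0, 0], 0],
  [0.8, [0, 0, 0], 0],
  [0.8, [0, 0, 0], 0],
], newtons=25)

```text
time: 13.53
position: [0.5131, 0.2096, 0.0096]
tool_rot: [[-0.53, 0.0, 0.848], [-0.848, 0.0, -0.53], [-0.0, -1.0, 0.0]]
ft_force: [-0.8, 0.1, 5.1]
gripper_width: 0.0394
```

Emit:
servo_tool([
  [0.8, [0, -0.5, 0], 0],
  [0.8, [0, -1, 0], 0],
  [0.8, [0, -2, 0], 0],
  [0.8, [0, -3, 0], 0],
  [0.8, [0, -3, 0], 0],
  [0.8, [0, -3, 0], 0],
  [0.8, [0, -1.5, 0], 0],
  [0.8, [0, 0, 0], 0],
])

```text
time: 14.2
position: [0.5149, 0.2103, 0.1532]
tool_rot: [[-0.53, 0.006, 0.848], [-0.848, 0.003, -0.53], [-0.006, -1.0, 0.003]]
ft_force: [0.9, -0.2, -2.5]
gripper_width: 0.0396
```

```bash
python3 - <<'E'
from h import *
f=grab('wrist','w10'); go([.4775,-.2094,.15],-3.2)
P=cloud(f);hsv=cv2.cvtColor(f['color'],cv2.COLOR_RGB2HSV)
s=arm.state()
nav=(hsv[...,0]>105)&(hsv[...,0]<130)&(hsv[...,1]>110)
q=(P[nav]-s['position'])@s['tool_rot']*1000
c,_=cv2.findContours(nav.astype('uint8'),cv2.RETR_EXTERNAL,cv2.CHAIN_APPROX_SIMPLE)
q=q[(abs(q[:,1])<60)]
print(len(q),np.percentile(q,[.5,5,50,95,99.5],axis=0).round(1))
A=np.c_[q[:,0],q[:,2],np.ones(len(q))];sol=np.linalg.lstsq(A,q[:,1],rcond=None)[0];print('plane y=ax+bz+c',sol,'tilt deg about jaw',np.degrees(np.arctan(sol[0])))
E
```

```text
t 14.25 pos [0.5137 0.2101 0.1511] jaw -32.0 delta [3.749e+01 1.000e-02 1.916e+01] w 0.0392 F [-0.1  0.7 -3. ]
roll units -5.7593172795287675
34676 [[-78.7   1.1 -52.9]
 [-75.    1.7 -48.2]
 [-37.6   2.8   0.3]
 [ 51.5   3.8  49. ]
 [ 64.2   4.5  53.7]]
plane y=ax+bz+c [-2.71683671e-04 -8.05188213e-04  2.75509319e+00] tilt deg about jaw -0.015566327348370452
```

View pics/w10.png

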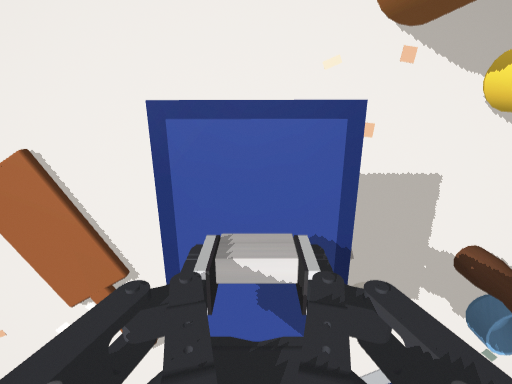

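Emit:
servo_tool([
  [0.8, [0, 0, 0], -0.5],
  [0.8, [0, 0, 0], -0.9],
  [0.8, [0, 0, 0], -0.9],
  [0.8, [0, 0, 0], -0.9],
  [0.8, [0, 0, 0], -0.9],
  [0.8, [0, 0, 0], -0.9],
  [0.8, [0, 0, 0], -0.76],
  [0.8, [1.5, 0, 0], 0],
])

```text
time: 14.92
position: [0.5106, 0.1973, 0.1477]
tool_rot: [[-0.049, -0.002, 0.999], [-0.999, 0.001, -0.049], [-0.001, -1.0, -0.002]]
ft_force: [-0.3, 1.1, -2.5]
gripper_width: 0.0396
```

Emit:
servo_tool([
  [0.8, [3, 0, 0], 0],
  [0.8, [3.5, 0, 0], 0],
  [0.8, [3.5, 0, 0], 0],
  [0.8, [3.5, 0, 0], 0],
  [0.8, [3.5, 0, 0], 0],
  [0.8, [3.5, 0, 0], 0],
  [0.8, [3.5, 0, 0], 0],
  [0.8, [3.5, 0, 0], 0],
])

```text
time: 15.58
position: [0.4946, -0.0823, 0.1483]
tool_rot: [[-0.058, -0.002, 0.998], [-0.998, -0.0, -0.058], [0.0, -1.0, -0.002]]
ft_force: [0.6, -0.5, -2.5]
gripper_width: 0.0396
```

Emit:
servo_tool([
  [0.8, [3.5, 0, -0.15], 0],
  [0.8, [3.5, 0, -0.15], 0],
  [0.8, [3.5, 0, -0.15], 0],
  [0.8, [3.5, 0, -0.15], 0],
  [0.8, [3.5, 0, -0.15], 0],
  [0.8, [3.5, 0, -0.15], 0],
  [0.8, [2.5, 0, -0.15], 0],
  [0.8, [1.5, 0, -0.15], 0],
])

```text
time: 16.25
position: [0.4676, -0.3332, 0.1483]
tool_rot: [[-0.062, -0.002, 0.998], [-0.998, -0.001, -0.062], [0.001, -1.0, -0.002]]
ft_force: [0.2, 0.3, -2.0]
gripper_width: 0.0395
```

```bash
cat >> h.py <<'E'
TC=np.array([.4775,-.2094]);TY=-3.2
def tin(x,y,z):
    a=np.radians(TY);return np.array([TC[0]+x/1000*np.cos(a)-y/1000*np.sin(a),TC[1]+x/1000*np.sin(a)+y/1000*np.cos(a),z/1000])
def totin(p):
    a=np.radians(TY);d=(np.array(p)[...,:2]-TC)*1000;return np.stack([d[...,0]*np.cos(a)+d[...,1]*np.sin(a),-d[...,0]*np.sin(a)+d[...,1]*np.cos(a),np.array(p)[...,2]*1000],-1)
def lid(f):
    "tilt of held lid in tin frame, from wrist image"
    P=cloud(f);hsv=cv2.cvtColor(f['color'],cv2.COLOR_RGB2HSV);s=arm.state()
    nav=(hsv[...,0]>105)&(hsv[...,0]<130)&(hsv[...,1]>110)
    q=(P[nav]-s['position'])@s['tool_rot']*1000
    k=(abs(q[:,1])<45)&(abs(q[:,2])<52)&(q[:,0]>-85)&(q[:,0]<60);q=q[k];w=P[nav][k]
    for _ in range(6):
        A=np.c_[q[:,0],q[:,2],np.ones(len(q))];s2=np.linalg.lstsq(A,q[:,1],rcond=None)[0];r=abs(A@s2-q[:,1]);g=r<max(2,np.percentile(r,85));q=q[g];w=w[g]
    print('lid n',len(q),'slope deg (+: tool+x side lower)',round(np.degrees(np.arctan(s2[0])),2),'jawdir',round(np.degrees(np.arctan(s2[1])),2),'c',round(s2[2],2))
    t=totin(w); i=np.argmax(t[:,1]); print('  top +y edge at tin',np.round(np.median(t[t[:,1]>t[i,1]-3],0),1), 'tcp tin',np.round(totin(s['position']),1))
E
python3 - <<'E'
from h import *
go(tin(0,-142,100),TY); f=grab('wrist','w11'); lid(f)
E
```

```text
t 16.25 pos [ 0.4676 -0.3332  0.1483] jaw -3.57 delta [1.78 4.83 0.32] w 0.0395 F [ 0.2  0.3 -2. ]
roll units -0.07425538037932142
lid n 32920 slope deg (+: tool+x side lower) 0.0 jawdir 0.03 c 5.13
  top +y edge at tin [ -5.7 -47.3 142.8] tcp tin [  -3.6 -126.4  148.5]
```

View pics/w11.png

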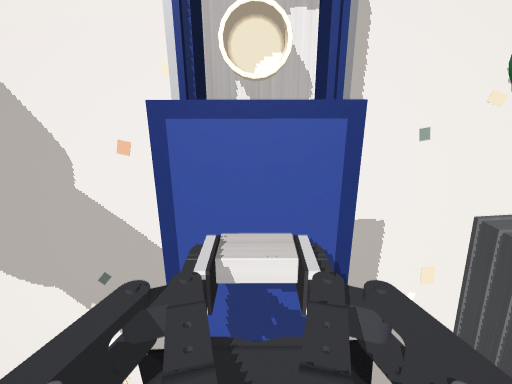

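Emit:
servo_tool([
  [0.8, [0.8, 1, 0.15], -0.07],
  [0.8, [0.5, 2, 0.15], 0],
  [0.8, [0, 2, 0], 0],
  [0.8, [0, 1, 0], 0],
  [0.8, [0, 0, 0], 0],
  [0.8, [0, 0, 0], 0],
])

```text
time: 16.8
position: [0.4724, -0.3412, 0.0885]
tool_rot: [[-0.049, -0.002, 0.999], [-0.999, 0.001, -0.049], [-0.001, -1.0, -0.002]]
ft_force: [-0.2, 0.2, -2.8]
gripper_width: 0.0392
```

```bash
python3 - <<'E'
from h import *
go(tin(0,-142,75),TY); f=grab('wrist','w12'); lid(f)
E
```

```text
t 16.8 pos [ 0.4724 -0.3412  0.0885] jaw -2.83 delta [ 1.01  1.35 -0.23] w 0.0392 F [-0.2  0.2 -2.8]
roll units 0.0742526260620366
lid n 32665 slope deg (+: tool+x side lower) -0.06 jawdir 0.18 c 5.91
  top +y edge at tin [  6.8 -54.8  83.1] tcp tin [   3.  -132.4   89.4]
```

View pics/w12.png

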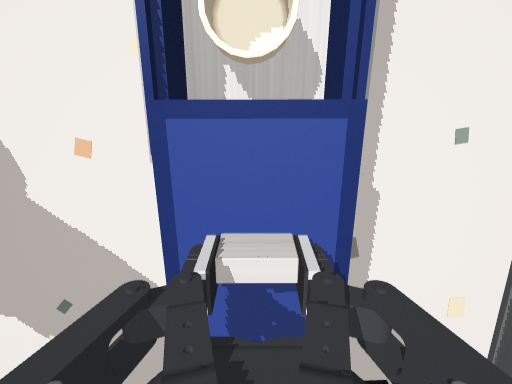

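Emit:
servo_tool([
  [0.8, [0.8, 0, -0.2], 0.05],
  [0.8, [0, 0.4, 0], 0],
  [0.8, [0, 0.4, 0], 0],
  [0.8, [0, 0.4, 0], 0],
  [0.8, [0, 0, 0], 0],
])

```text
time: 17.27
position: [0.4702, -0.3494, 0.0765]
tool_rot: [[-0.054, -0.001, 0.999], [-0.999, 0.001, -0.054], [-0.001, -1.0, -0.001]]
ft_force: [0.2, -0.1, -1.7]
gripper_width: 0.0394
```

```bash
python3 - <<'E'
from h import *
f=grab('wrist','w13'); go(tin(0,-142,75),TY);  lid(f)
E
```

```text
t 17.32 pos [ 0.4703 -0.3495  0.0768] jaw -3.09 delta [ 0.18  0.18 -0.07] w 0.0401 F [ 0.2  0.2 -3.3]
roll units 0.021607328394799195
lid n 32524 slope deg (+: tool+x side lower) -0.12 jawdir 0.08 c 5.26
  top +y edge at tin [  1.5 -63.1  71.1] tcp tin [   0.6 -140.2   76.8]
```

Emit:
servo_tool([
  [0.8, [0, 0.2, 0], 0],
  [0.8, [0, 0.2, 0], 0],
  [0.8, [0, 0.2, 0], 0],
  [0.8, [0, 0.2, 0], 0],
  [0.8, [0, 0, 0], 0],
])

```text
time: 17.73
position: [0.4708, -0.3515, 0.0697]
tool_rot: [[-0.055, 0.001, 0.998], [-0.998, -0.002, -0.055], [0.002, -1.0, 0.001]]
ft_force: [-0.0, -5.4, 3.6]
gripper_width: 0.0395
```

```bash
python3 - <<'E'
from h import *
f=grab('wrist','w14'); go(tin(0,-142,75),TY);  lid(f)
E
```

```text
t 17.78 pos [ 0.4709 -0.3513  0.0698] jaw -3.15 delta [-0.   -0.52 -0.13] w 0.0397 F [ 0.7 -4.   3.1]
roll units 0.010156596373838056
lid n 33405 slope deg (+: tool+x side lower) 5.29 jawdir 0.09 c 4.88
  top +y edge at tin [  1.4 -63.3  71.7] tcp tin [   1.3 -142.    69.8]
```

Emit:
servo_tool([
  [0.8, [0, 0.2, 0], 0],
  [0.8, [0, 0.2, 0], 0],
  [0.8, [0, 0.2, 0], 0],
  [0.8, [0, 0, 0], 0],
  [0.8, [0, -0.5, 0], 0],
  [0.8, [0, -1.5, 0], 0],
  [0.8, [0, -2, 0], 0],
  [0.8, [0, 0, 0], 0],
])

```text
time: 18.45
position: [0.472, -0.3495, 0.1055]
tool_rot: [[-0.053, 0.003, 0.999], [-0.999, 0.0, -0.053], [-0.0, -1.0, 0.003]]
ft_force: [0.8, -0.3, -1.4]
gripper_width: 0.0397
```

```bash
python3 - <<'E'
from h import *
f=grab('wrist','w15'); go(tin(0,-142,75),TY);  lid(f)
E
```

```text
t 18.5 pos [ 0.4716 -0.3491  0.1041] jaw -3.04 delta [ 0.22  2.91 -0.19] w 0.0395 F [ 0.3 -0.2 -2.9]
roll units 0.03264550112240272
lid n 34003 slope deg (+: tool+x side lower) 11.1 jawdir 0.0 c 3.41
  top +y edge at tin [  5.  -60.8 115.9] tcp tin [   1.9 -139.8  104.1]
```

View pics/w15.png

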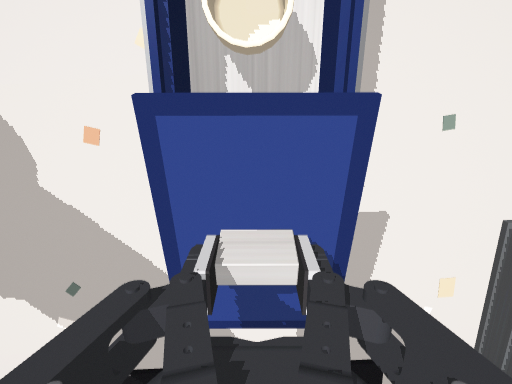

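Emit:
servo_tool([
  [0.8, [-1.5, 0, -0.1], 0],
  [0.8, [-2.5, 0, -0.1], 0],
  [0.8, [-2.5, 0, 0], 0],
  [0.8, [-2.5, 0, 0], 0],
  [0.8, [-2.5, 0, 0], 0],
  [0.8, [-2, 0, 0], 0],
  [0.8, [-1.2, 0, 0], 0],
  [0.8, [0, 0, 0], 0],
])

```text
time: 19.17
position: [0.4762, -0.199, 0.1021]
tool_rot: [[-0.049, -0.002, 0.999], [-0.999, 0.003, -0.049], [-0.003, -1.0, -0.003]]
ft_force: [1.2, -0.7, -2.3]
gripper_width: 0.0392
```

Emit:
servo_tool([
  [0.8, [0, 0, 0], 0],
])

```text
time: 19.25
position: [0.4762, -0.2027, 0.1027]
tool_rot: [[-0.053, -0.001, 0.999], [-0.999, 0.0, -0.053], [-0.0, -1.0, -0.001]]
ft_force: [-0.2, -0.9, -2.1]
gripper_width: 0.0394
```

```bash
python3 - <<'E'
from h import *
f=grab('wrist','w16'); go(tin(0,7,76),TY);  lid(f); grab('scene','s16')
E
```

```text
t 19.3 pos [ 0.4762 -0.204   0.103 ] jaw -3.13 delta [-0.17  2.7   0.16] w 0.0397 F [-0.5 -0.6 -2.8]
roll units 0.014141832691944956
lid n 34172 slope deg (+: tool+x side lower) 11.16 jawdir 0.12 c 5.3
  top +y edge at tin [  3.   86.  113.1] tcp tin [ -1.6   5.4 103. ]
```

View pics/w16.png

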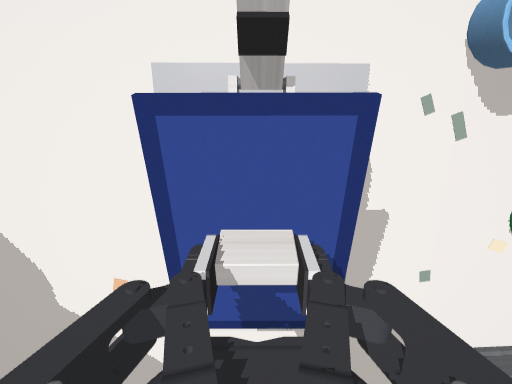

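View pics/s16.png

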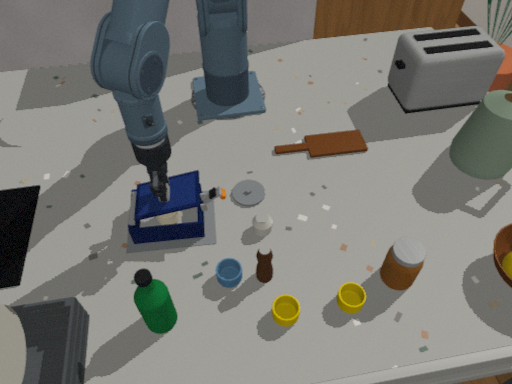

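```bash
python3 - <<'E'
from h import *
f=load('w16');P=cloud(f);t=totin(P);hsv=cv2.cvtColor(f['color'],cv2.COLOR_RGB2HSV)
# black foot, clamp arm rows
for r in (20,30,40,60,72,80,85):
    print(r,[(c,t[r,c].round(1).tolist()) for c in (232,240,262,286,293)])
blk=(hsv[...,2]<60)&(np.indices(hsv.shape[:2])[0]<60)&(abs(np.indices(hsv.shape[:2])[1]-262)<40)
print('black x range',np.percentile(t[blk],[2,98],axis=0).round(1))
# mat/tin edges: lid top edge x range
nav=(hsv[...,0]>105)&(hsv[...,0]<130)&(hsv[...,1]>110)
for r in (100,108): 
    c=np.where(nav[r])[0]; print(r,c.min(),c.max(),t[r,c.min()].round(1),t[r,c.max()].round(1))
E
```

```text
20 [(232, [-21.0, 141.5, -0.3]), (240, [-10.1, 119.5, 95.1]), (262, [-0.0, 119.7, 94.3]), (286, [10.9, 119.5, 95.1]), (293, [24.7, 142.0, -1.8])]
30 [(232, [-21.3, 135.2, -2.1]), (240, [-10.3, 115.9, 92.5]), (262, [0.0, 115.6, 93.9]), (286, [11.2, 115.8, 93.2]), (293, [25.0, 135.2, -1.2])]
40 [(232, [-21.4, 128.2, -0.7]), (240, [-10.5, 112.2, 89.5]), (262, [0.1, 112.0, 90.7]), (286, [11.6, 112.1, 90.8]), (293, [25.4, 128.6, -2.7])]
60 [(232, [-21.7, 114.1, -0.1]), (240, [-11.3, 104.9, 76.7]), (262, [0.4, 105.0, 76.4]), (286, [20.3, 114.2, -0.3]), (293, [25.8, 114.3, -1.0])]
72 [(232, [-21.8, 105.4, 0.7]), (240, [-11.6, 99.3, 73.4]), (262, [0.5, 99.3, 73.2]), (286, [20.5, 105.5, 0.5]), (293, [25.9, 105.5, 1.0])]
80 [(232, [-16.3, 95.4, 70.2]), (240, [-11.8, 95.4, 70.0]), (262, [0.6, 95.4, 69.5]), (286, [14.1, 95.4, 70.3]), (293, [18.2, 95.5, 69.2])]
85 [(232, [-16.4, 92.7, 70.6]), (240, [-12.0, 92.9, 66.8]), (262, [0.7, 92.8, 68.8]), (286, [14.3, 92.8, 69.2]), (293, [18.2, 92.8, 70.1])]
black x range [[-11.2 106.7  85.6]
 [ 11.5 123.1  96.9]]
100 133 379 [-56.3  84.5 112.6] [ 51.1  84.8 112.1]
108 134 378 [-56.4  81.2 112.2] [ 50.9  81.5 112.6]
```

Emit:
servo_tool([
  [0.8, [0, 0.5, 0.27], 0],
  [0.8, [0, 0.8, 0], 0],
  [0.8, [0, 0.6, 0], 0],
  [0.8, [0, 0.4, 0], 0],
  [0.8, [0, 0, 0], 0],
  [0.8, [0, 0, 0], 0],
])

```text
time: 19.85
position: [0.4788, -0.2033, 0.0798]
tool_rot: [[-0.055, -0.001, 0.999], [-0.999, 0.0, -0.055], [-0.0, -1.0, -0.001]]
ft_force: [0.7, 0.3, -2.9]
gripper_width: 0.0393
```

```bash
python3 - <<'E'
from h import *
f=grab('wrist','w17'); go(tin(0,-5,76),TY);  lid(f)
P=cloud(f);t=totin(P);hsv=cv2.cvtColor(f['color'],cv2.COLOR_RGB2HSV)
nav=(hsv[...,0]>105)&(hsv[...,0]<130)&(hsv[...,1]>110)
for r in (100,108,120): 
    c=np.where(nav[r])[0]; print(r,c.min(),c.max(),t[r,c.min()].round(1),t[r,c.max()].round(1))
E
```

```text
t 19.9 pos [ 0.4791 -0.2034  0.0802] jaw -3.12 delta [ 1.11  0.42 -0.13] w 0.0391 F [-0.1  0.3 -2. ]
roll units 0.01675157976457058
lid n 34053 slope deg (+: tool+x side lower) 11.13 jawdir 0.11 c 5.17
  top +y edge at tin [ 3.2 85.4 90.3] tcp tin [ 1.3  6.1 80.2]
100 133 379 [-53.8  84.2  89. ] [53.3 84.3 90.7]
108 134 378 [-53.2  80.9  90.4] [54.1 81.  88.6]
120 137 375 [  0.5  84.4 221.7] [53.8 75.7 87.8]
```

View pics/w17.png

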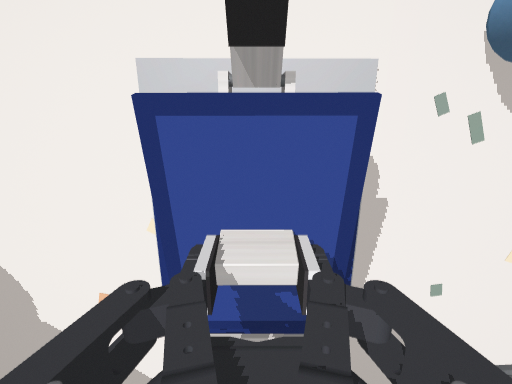

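Emit:
servo_tool([
  [0.8, [0, 0.25, 0], 0],
  [0.8, [0, 0, 0], 0],
  [0.8, [0.3, 0, 0], 0],
  [0.8, [0.3, 0, 0], 0],
  [0.8, [0.3, 0, 0], 0],
  [0.8, [0, 0, 0], 0],
])

```text
time: 20.4
position: [0.4787, -0.2133, 0.078]
tool_rot: [[-0.055, 0.0, 0.998], [-0.998, -0.001, -0.055], [0.001, -1.0, 0.0]]
ft_force: [0.7, 0.1, -3.3]
gripper_width: 0.0394
```

```bash
python3 - <<'E'
from h import *
f=grab('wrist','w18'); go(tin(0,-5,76),TY);  lid(f)
grab('scene','s18')
E
```

```text
t 20.45 pos [ 0.4787 -0.2129  0.0779] jaw -3.15 delta [ 0.16  0.19 -0.14] w 0.0395 F [ 0.6 -0.  -1.9]
roll units 0.00942652422815513
lid n 30080 slope deg (+: tool+x side lower) 10.88 jawdir 0.06 c 4.54
  top +y edge at tin [ 3.6 75.5 88. ] tcp tin [ 1.4 -3.4 77.9]
```

View pics/w18.png

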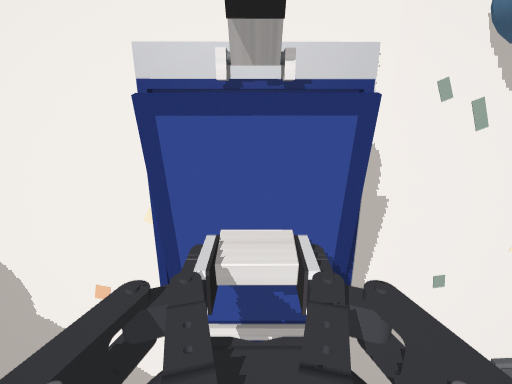

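Emit:
servo_tool([
  [0.8, [-0.05, 0.2, 0], 0],
  [0.8, [-0.05, 0.2, 0], 0],
  [0.8, [-0.05, 0.2, 0], 0],
  [0.8, [-0.05, 0.2, 0], 0],
  [0.8, [0, 0, 0], 0],
])

```text
time: 20.92
position: [0.4791, -0.2091, 0.0695]
tool_rot: [[-0.053, -0.0, 0.999], [-0.999, 0.001, -0.053], [-0.001, -1.0, -0.0]]
ft_force: [0.7, 4.5, 1.5]
gripper_width: 0.0396
```

```bash
python3 - <<'E'
from h import *
f=grab('wrist','w19'); go(tin(0,.5,62),TY);  lid(f)
E
```

```text
t 20.97 pos [ 0.4791 -0.2091  0.0697] jaw -3.05 delta [-0.01  0.77 -0.16] w 0.0399 F [0.3 4.9 2.3]
roll units 0.030919666230317944
lid n 30932 slope deg (+: tool+x side lower) 6.32 jawdir -0.02 c 4.54
  top +y edge at tin [ 6.  79.  73.7] tcp tin [ 1.6  0.4 69.7]
```

View pics/w19.png

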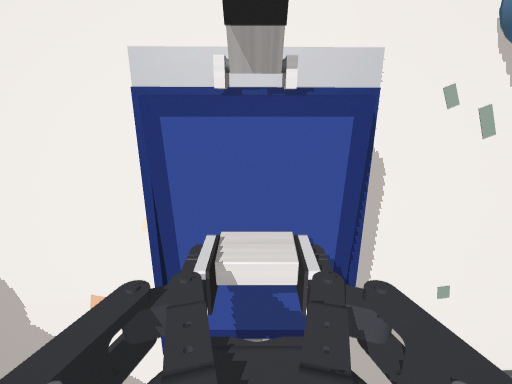

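Emit:
servo_tool([
  [0.8, [0, 0.2, 0], 0],
  [0.8, [0, 0.2, 0], 0],
  [0.8, [0, 0, 0], 0],
])

```text
time: 21.22
position: [0.4793, -0.2081, 0.0656]
tool_rot: [[-0.053, -0.0, 0.999], [-0.999, 0.003, -0.053], [-0.003, -1.0, -0.0]]
ft_force: [0.2, 8.5, 4.3]
gripper_width: 0.0397
```

```bash
python3 - <<'E'
from h import *
f=grab('wrist','w20'); go(tin(0,.5,62),TY);  lid(f)
E
```

```text
t 21.27 pos [ 0.4793 -0.2081  0.0657] jaw -3.02 delta [ 0.09  0.37 -0.17] w 0.0394 F [0.5 6.9 3.6]
roll units 0.036785351823965584
lid n 33201 slope deg (+: tool+x side lower) 3.5 jawdir -0.05 c 4.28
  top +y edge at tin [ 5.3 79.6 66.1] tcp tin [ 1.7  1.4 65.7]
```

View pics/w20.png

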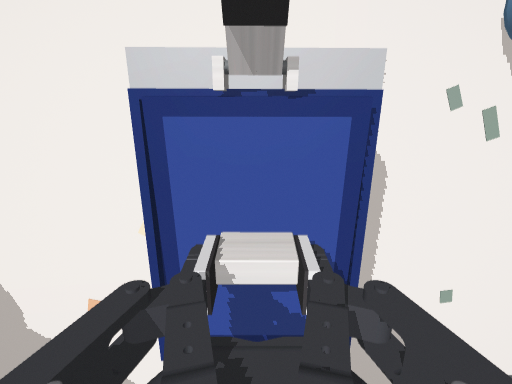

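Emit:
servo_tool([
  [0.8, [0.1, 0.2, -0.05], 0],
  [0.8, [0.05, 0.2, -0.05], 0],
  [0.8, [0, 0, 0], 0],
])

```text
time: 21.52
position: [0.4793, -0.2086, 0.0636]
tool_rot: [[-0.052, 0.002, 0.999], [-0.999, 0.005, -0.052], [-0.005, -1.0, 0.001]]
ft_force: [-3.3, 13.5, 25.9]
gripper_width: 0.0396
```

```bash
python3 - <<'E'
from h import *
f=grab('wrist','w21'); go(tin(0,.5,62),TY);  lid(f)
E
```

```text
t 21.57 pos [ 0.4793 -0.2086  0.0636] jaw -2.98 delta [ 0.04  0.16 -0.18] w 0.0394 F [-2.9 13.5 26.5]
roll units 0.04332061356046211
lid n 34004 slope deg (+: tool+x side lower) 2.7 jawdir 0.06 c 3.22
  top +y edge at tin [-1.2 79.8 64.2] tcp tin [ 1.8  0.9 63.6]
```

View pics/w21.png

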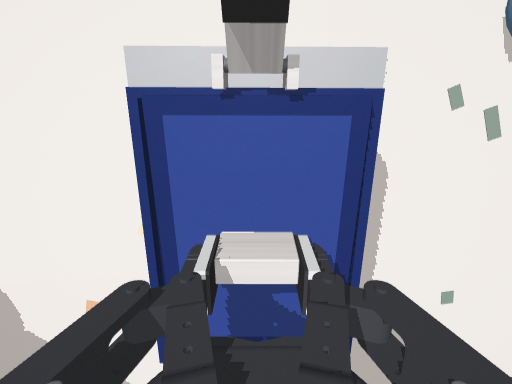

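Emit:
servo_tool([
  [0.8, [0, -0.35, 0], 0],
  [0.8, [0, 0, 0], 0],
  [0.8, [0.15, 0, -0.1], 0],
  [0.8, [0.15, 0, 0], 0],
  [0.8, [0, 0, 0], 0],
])

```text
time: 21.98
position: [0.4762, -0.2141, 0.0648]
tool_rot: [[-0.054, -0.001, 0.999], [-0.999, 0.001, -0.054], [-0.001, -1.0, -0.001]]
ft_force: [1.3, 2.9, -1.8]
gripper_width: 0.0397
```

```bash
python3 - <<'E'
from h import *
f=grab('wrist','w22'); go(tin(0,-2,62),TY);  lid(f)
E
```

```text
t 22.03 pos [ 0.4762 -0.2141  0.0648] jaw -3.11 delta [-0.28  0.28  0.1 ] w 0.0394 F [ 1.   3.1 -1.4]
roll units 0.01789255658874822
lid n 30817 slope deg (+: tool+x side lower) 2.83 jawdir 0.07 c 3.32
  top +y edge at tin [-3.8 74.2 65.2] tcp tin [-1.  -4.8 64.8]
```

View pics/w22.png

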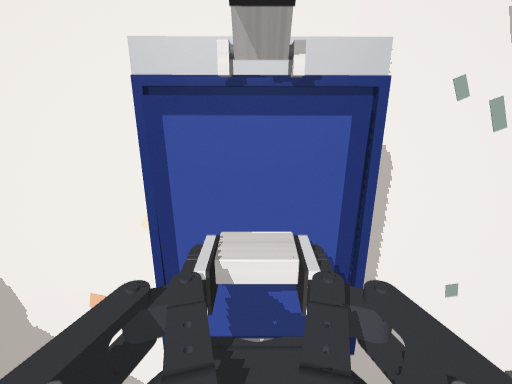

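Emit:
servo_tool([
  [0.8, [-0.15, 0.1, 0.1], 0],
  [0.8, [0, 0.2, 0], 0],
  [0.8, [0, 0.15, 0], 0],
  [0.8, [0, 0, 0], 0],
])

```text
time: 22.37
position: [0.4777, -0.2132, 0.0606]
tool_rot: [[-0.054, -0.0, 0.999], [-0.999, -0.0, -0.054], [0.0, -1.0, -0.0]]
ft_force: [-0.1, 2.3, 1.6]
gripper_width: 0.0396
```

```bash
python3 - <<'E'
from h import *
f=grab('wrist','w23'); go(tin(0,-2,62),TY);  lid(f)
E
```

```text
t 22.42 pos [ 0.4777 -0.2133  0.0607] jaw -3.11 delta [-0.18 -0.13 -0.04] w 0.0394 F [-0.2  2.4  0.6]
roll units 0.018208660635588104
lid n 33999 slope deg (+: tool+x side lower) 0.37 jawdir 0.02 c 3.33
  top +y edge at tin [10.2 80.5 58.6] tcp tin [ 0.4 -3.8 60.7]
```

View pics/w23.png

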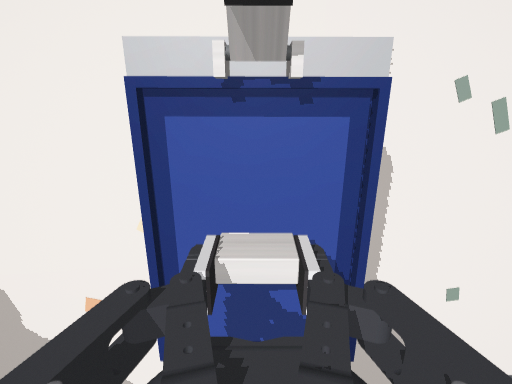

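Emit:
servo_tool([
  [0.8, [-0.05, 0.15, 0], 0],
  [0.8, [0, 0.1, 0], 0],
  [0.8, [0, 0, 0], 0],
])

```text
time: 22.67
position: [0.4777, -0.213, 0.0598]
tool_rot: [[-0.055, 0.0, 0.998], [-0.998, 0.001, -0.055], [-0.001, -1.0, 0.0]]
ft_force: [-6.3, 4.3, 20.7]
gripper_width: 0.0395
```

```bash
python3 - <<'E'
from h import *
f=grab('wrist','w24'); go(tin(0,-2,62),TY);  lid(f)
P=cloud(f);t=totin(P)
for u,v in ((200,130),(256,130),(320,130),(256,200),(200,220),(310,220),(256,300),(256,80),(132,150)): print(u,v,t[v,u].round(1))
E
```

```text
t 22.72 pos [ 0.4778 -0.213   0.0598] jaw -3.14 delta [-0.16 -0.22 -0.05] w 0.0394 F [-5.   4.5 21.2]
roll units 0.012757437649014491
lid n 33772 slope deg (+: tool+x side lower) -0.14 jawdir 0.06 c 3.08
  top +y edge at tin [-33.7  79.9  57.6] tcp tin [ 0.5 -3.6 59.8]
200 130 [-28.2  60.3  56.2]
256 130 [-0.4 60.3 56. ]
320 130 [30.7 60.6 58.5]
256 200 [-0.4 23.5 55.7]
200 220 [-30.8  12.4  57. ]
310 220 [28.9 12.5 57.2]
256 300 [ -0.4 -40.1  56.1]
256 80 [-0.4 83.3 59.5]
132 150 [-61.6  51.   59.7]
```

Emit:
servo_tool([
  [0.8, [0, -0.15, 0], 0],
  [0.2, [0, 0, 0], 0],
  [-0.4, [0, 0, 0], 0],
  [-1, [0, 0, 0], 0],
  [-1, [0, -0.3, 0], 0],
  [-1, [0, -1.5, 0], 0],
  [-1, [0, -3, 0], 0],
  [-1, [0, -4, 0], 0],
])

```text
time: 23.38
position: [0.4758, -0.2121, 0.1469]
tool_rot: [[-0.054, -0.005, 0.999], [-0.999, 0.001, -0.054], [-0.001, -1.0, -0.005]]
ft_force: [0.8, 0.4, 0.2]
gripper_width: 0.0853
```

Emit:
servo_tool([
  [-1, [0, -4, 0], 0],
  [-1, [0, -1, 0], 0],
  [-1, [0, 0, 0], 0],
  [-1, [0, 0, 0], 0],
])

```text
time: 23.72
position: [0.4779, -0.2126, 0.198]
tool_rot: [[-0.054, 0.001, 0.999], [-0.999, -0.0, -0.054], [0.0, -1.0, 0.001]]
ft_force: [-0.8, -0.2, -1.1]
gripper_width: 0.0853
```

```bash
python3 - <<'E'
from h import *
f=grab('wrist','w25'); go(tin(0,110,180),TY)
P=cloud(f);t=totin(P);hsv=cv2.cvtColor(f['color'],cv2.COLOR_RGB2HSV)
nav=(hsv[...,0]>105)&(hsv[...,0]<130)&(hsv[...,1]>110)
m=nav&(abs(t[...,0])<50)&(abs(t[...,1])<65)&(t[...,2]<70)
q=t[m];A=np.c_[q[:,:2],np.ones(len(q))];print('lid plane',np.linalg.lstsq(A,q[:,2],rcond=None)[0])
o=(hsv[...,0]<14)&(hsv[...,1]>150)&(t[...,2]>50)&(t[...,1]>20);print('tab',o.sum(),np.percentile(t[o],[1,50,99],axis=0).round(1))
E
```

```text
t 23.77 pos [ 0.4772 -0.2122  0.1969] jaw -3.09 delta [-11.28   1.7    0.04] w 0.0851 F [-0.3 -0.2  0. ]
roll units 0.021956914635268276
lid plane [-2.32372832e-04 -1.80664367e-05  5.67693332e+01]
tab 27 [[-11.1 136.9  87.5]
 [ -4.3 137.8  89.2]
 [ 11.7 138.3  90.5]]
```

View pics/w25.png

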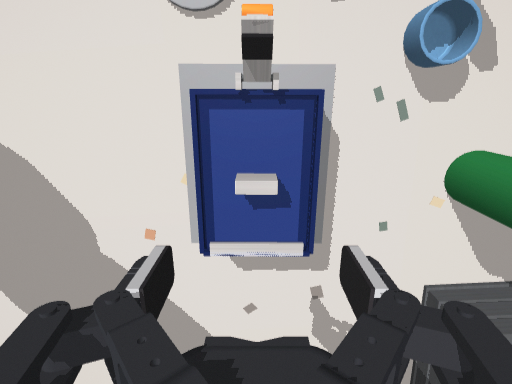

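Emit:
servo_tool([
  [-1, [-2, 0, 0], 0],
  [-1, [-3, 0, 0], 0],
  [-1, [-3, 0, 0], 0],
  [-1, [-3, 0, 0], 0],
  [-1, [-2, 0, 0], 0],
  [-1, [-1, 0, 0], 0],
  [-1, [0, 2, 0], 0],
  [-1, [0, 0, 0], 0],
])

```text
time: 24.43
position: [0.4829, -0.0724, 0.1746]
tool_rot: [[-0.053, -0.006, 0.999], [-0.999, -0.0, -0.053], [0.001, -1.0, -0.006]]
ft_force: [-0.6, -0.8, -0.2]
gripper_width: 0.0854
```

```bash
python3 - <<'E'
from h import *
f=grab('wrist','w26'); go(tin(0,138.5,68),TY); grab('scene','s26')
P=cloud(f);t=totin(P);hsv=cv2.cvtColor(f['color'],cv2.COLOR_RGB2HSV)
o=(hsv[...,0]<14)&(hsv[...,1]>150)&(t[...,2]>50)&(t[...,1]>20);print('tab',o.sum(),np.percentile(t[o],[1,50,99],axis=0).round(1))
E
```

```text
t 24.48 pos [ 0.4833 -0.0733  0.1758] jaw -3.13 delta [-0.24 10.78  0.24] w 0.0851 F [ 0.6 -0.6 -0.7]
roll units 0.014155182212380168
tab 241 [[-11.3 134.   51.8]
 [ 11.4 145.6  87.6]
 [178.1 230.8 106. ]]
```

View pics/w26.png

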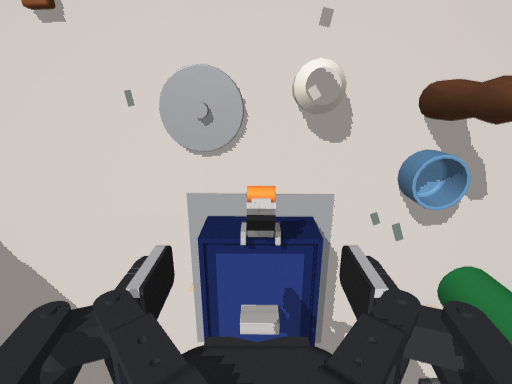

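```bash
python3 - <<'E'
from h import *
f=load('w26');P=cloud(f);t=totin(P);hsv=cv2.cvtColor(f['color'],cv2.COLOR_RGB2HSV)
o=(hsv[...,0]<18)&(hsv[...,1]>150)&(t[...,2]>60)&(abs(t[...,0])<20)&(t[...,1]>100);q=t[o]
print(o.sum(),q.min(0).round(1),q.max(0).round(1))
# circle fit radius 7 in yz
from scipy.optimize import least_squares
r=least_squares(lambda c:np.hypot(q[:,1]-c[0],q[:,2]-c[1])-7,[138,83],loss='soft_l1');print(r.x,r.cost)
r2=least_squares(lambda a:np.hypot(q[:,1]-(94-46*np.cos(a)+14*np.sin(a)),q[:,2]-(66+46*np.sin(a)+14*np.cos(a)))-7,[2.4]);a=r2.x[0];print(a,94-46*np.cos(a)+14*np.sin(a),66+46*np.sin(a)+14*np.cos(a),r2.cost)
E
```

```text
372 [-11.4 133.6  80.1] [ 12.1 215.5 316.4]
[138.59964928  82.13394069] 769.4686796088952
2.291220610773349 134.8677277517234 91.33434089158462 83168.81588594403
```

Emit:
servo_tool([
  [-1, [-0.25, 2, 0.27], 0],
  [-1, [0, 3, 0], 0],
  [-1, [0, 3, 0], 0],
  [-1, [0, 2, 0], 0],
  [-1, [0, 0.8, 0], 0],
  [-1, [0, 0, 0], 0],
  [-1, [0, 0, 0], 0],
], newtons=25)

```text
time: 25.12
position: [0.4886, -0.0713, 0.0705]
tool_rot: [[-0.055, 0.001, 0.998], [-0.998, -0.0, -0.055], [0.0, -1.0, 0.001]]
ft_force: [0.2, 1.3, 0.4]
gripper_width: 0.0856
```

```bash
python3 - <<'E'
from h import *
f=grab('wrist','w27'); go(tin(0.3,138.8,67),TY)
E
```

```text
t 25.17 pos [ 0.4891 -0.0712  0.071 ] jaw -3.15 delta [-0.01  0.4  -0.36] w 0.0849 F [ 0.6 -0.   1. ]
roll units 0.009171189439996397
```

View pics/w27.png

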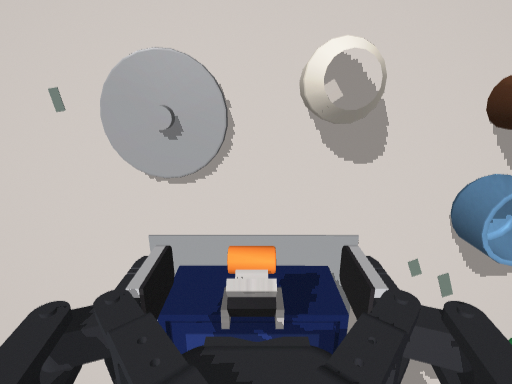

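Emit:
servo_tool([
  [-1, [0, 0.3, -0.3], 0],
  [-1, [0, 0, 0], 0],
  [0, [0, 0, 0], 0],
  [0.4, [0, 0, 0], 0],
  [0.8, [0, 0, 0], 0],
  [1, [0, 0, 0], 0],
  [1, [0, 0, 0], 0],
  [1, [0, 0, 0], 0],
], newtons=25)

```text
time: 25.83
position: [0.486, -0.0702, 0.0671]
tool_rot: [[-0.054, 0.002, 0.999], [-0.999, 0.0, -0.054], [-0.0, -1.0, 0.001]]
ft_force: [2.2, 0.5, 0.7]
gripper_width: 0.0236
```

```bash
python3 - <<'E'
from h import *
f=grab('wrist','w28'); go(tin(0.3,138.8,67),TY)
s=arm.state(); p=totin(s['position']);print(p)
E
```

```text
t 25.88 pos [ 0.486  -0.0702  0.067 ] jaw -3.11 delta [ 0.06  0.   -0.04] w 0.0235 F [ 2.2  0.4 -0.2]
roll units 0.01764496337110586
[  0.6729687  139.40775308  67.04653821]
```

View pics/w28.png

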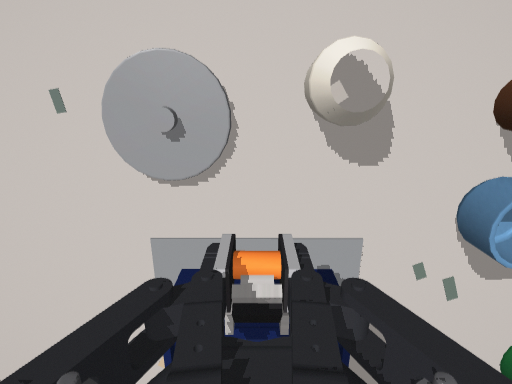

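```bash
python3 - <<'E'
import numpy as np
a=np.linspace(2.49,0,25);y=94-46*np.cos(a)+14*np.sin(a);z=66+46*np.sin(a)+14*np.cos(a)
for i in range(24): print(i+1,round(a[i+1],2),'dx',round((y[i]-y[i+1])/10,2),'dy',round((z[i]-z[i+1])/10,2))
E
```

```text
1 2.39 dx 0.2 dy -0.46
2 2.28 dx 0.24 dy -0.43
3 2.18 dx 0.29 dy -0.41
4 2.08 dx 0.33 dy -0.38
5 1.97 dx 0.37 dy -0.34
6 1.87 dx 0.4 dy -0.3
7 1.76 dx 0.43 dy -0.26
8 1.66 dx 0.45 dy -0.21
9 1.56 dx 0.47 dy -0.16
10 1.45 dx 0.49 dy -0.11
11 1.35 dx 0.49 dy -0.06
12 1.25 dx 0.5 dy -0.01
13 1.14 dx 0.5 dy 0.04
14 1.04 dx 0.49 dy 0.09
15 0.93 dx 0.48 dy 0.14
16 0.83 dx 0.46 dy 0.19
17 0.73 dx 0.44 dy 0.24
18 0.62 dx 0.41 dy 0.28
19 0.52 dx 0.38 dy 0.32
20 0.42 dx 0.34 dy 0.36
21 0.31 dx 0.31 dy 0.39
22 0.21 dx 0.26 dy 0.42
23 0.1 dx 0.22 dy 0.45
24 0.0 dx 0.17 dy 0.47
```

Emit:
servo_tool([
  [1, [0.2, -0.46, 0], 0],
  [1, [0.24, -0.43, 0], 0],
  [1, [0.29, -0.41, 0], 0],
  [1, [0.33, -0.38, 0], 0],
  [1, [0.37, -0.34, 0], 0],
  [1, [0.4, -0.3, 0], 0],
  [1, [0.43, -0.26, 0], 0],
  [1, [0.45, -0.21, 0], 0],
])

```text
time: 26.55
position: [0.4844, -0.0967, 0.0951]
tool_rot: [[-0.053, 0.001, 0.999], [-0.999, 0.001, -0.053], [-0.001, -1.0, 0.001]]
ft_force: [5.2, 2.8, -7.4]
gripper_width: 0.0233
```

```bash
python3 - <<'E'
from h import *
f=grab('wrist','w29'); go(tin(0.3,138.8,67),TY)
s=arm.state(); p=totin(s['position']);print(p)
E
```

```text
t 26.6 pos [ 0.4844 -0.0976  0.0955] jaw -3.12 delta [-2.68  2.85 -0.04] w 0.0237 F [ 4.2  2.4 -3.5]
roll units 0.01620218130461808
[  0.6463601  111.99100106  95.46263755]
```

View pics/w29.png

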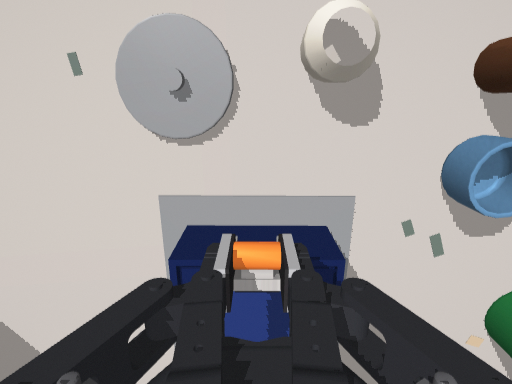

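Following well; continue along the arc.

Emit:
servo_tool([
  [1, [0.47, -0.16, 0], 0],
  [1, [0.49, -0.11, 0], 0],
  [1, [0.49, -0.06, 0], 0],
  [1, [0.5, 0, 0], 0],
  [1, [0.5, 0.04, 0], 0],
  [1, [0.49, 0.09, 0], 0],
  [1, [0.48, 0.14, 0], 0],
  [1, [0.46, 0.19, 0], 0],
])

```text
time: 27.27
position: [0.4824, -0.1347, 0.0944]
tool_rot: [[-0.053, 0.001, 0.999], [-0.999, 0.002, -0.053], [-0.002, -1.0, 0.001]]
ft_force: [2.1, 5.2, 5.6]
gripper_width: 0.0234
```

```bash
python3 - <<'E'
from h import *
f=grab('wrist','w30'); go(tin(0.3,138.8,67),TY)
s=arm.state(); p=totin(s['position']);print(p)
E
```

```text
t 27.32 pos [ 0.4823 -0.1357  0.094 ] jaw -3.1 delta [-6.49  2.71 -0.03] w 0.0233 F [3.3 3.8 1.5]
roll units 0.020093134651921217
[ 0.65821193 73.8511639  94.03963692]
```

View pics/w30.png

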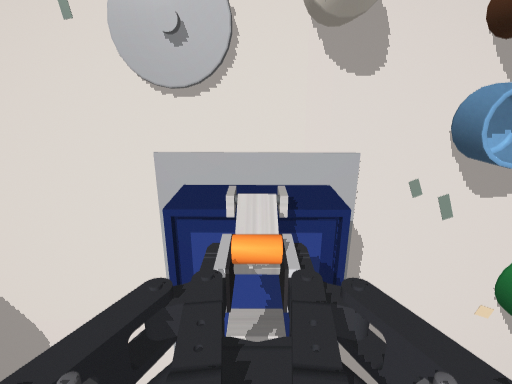

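Emit:
servo_tool([
  [1, [0.44, 0.24, 0], 0],
  [1, [0.41, 0.28, 0], 0],
  [1, [0.38, 0.32, 0], 0],
  [1, [0.34, 0.36, 0], 0],
  [1, [0.31, 0.39, 0], 0],
  [1, [0.26, 0.42, 0], 0],
  [1, [0.2, 0.4, 0], 0],
  [1, [0, 0, 0], 0],
])

```text
time: 27.98
position: [0.4809, -0.1605, 0.0702]
tool_rot: [[-0.055, 0.002, 0.998], [-0.998, -0.0, -0.055], [0.0, -1.0, 0.002]]
ft_force: [1.5, -0.6, 6.9]
gripper_width: 0.0232
```

```bash
python3 - <<'E'
from h import *
f=grab('wrist','w31'); go(tin(0.3,48,64),TY)
s=arm.state(); p=totin(s['position']);print(p)
E
```

```text
t 28.03 pos [ 0.481  -0.1605  0.0703] jaw -3.17 delta [ 0.1   0.63 -0.04] w 0.0236 F [ 1.9 -1.2  4. ]
roll units 0.006583135256721562
[ 0.72631597 49.03711606 70.2829228 ]
```

View pics/w31.png

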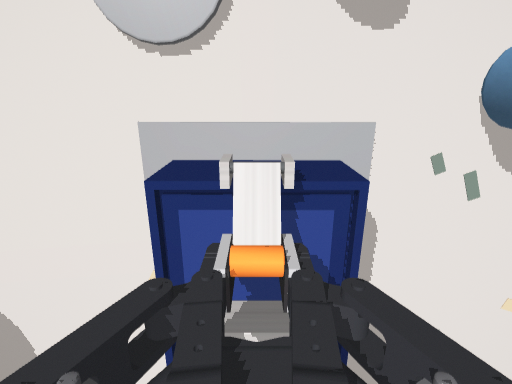

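Emit:
servo_tool([
  [1, [0.1, 0.3, 0], 0],
  [1, [0.05, 0.2, 0], 0],
  [1, [0, 0, 0], 0],
  [0.3, [0, 0, 0], 0],
  [-0.2, [0, 0, 0], 0],
  [-0.2, [0, 0, 0], 0],
  [-0.2, [0, -1, 0], 0],
  [-0.2, [0, -3, 0], 0],
])

```text
time: 28.7
position: [0.4772, -0.16, 0.1022]
tool_rot: [[-0.054, -0.007, 0.999], [-0.999, 0.001, -0.054], [-0.001, -1.0, -0.008]]
ft_force: [0.4, 0.3, -0.2]
gripper_width: 0.0515
```

Emit:
servo_tool([
  [-0.2, [0, -1.5, 0], 0],
  [1, [0, 0, 0], 0],
  [1, [0, 0, 0], 0],
  [1, [0, 0, 0], 0],
  [1, [0, 0, 0], 0],
  [1, [0, 0, 0], 0],
  [1, [0, 0, 0], 0],
])

```text
time: 29.28
position: [0.4797, -0.1609, 0.1186]
tool_rot: [[-0.054, -0.001, 0.999], [-0.999, 0.0, -0.054], [-0.0, -1.0, -0.001]]
ft_force: [0.4, 0.1, 0.4]
gripper_width: 0.0
```

```bash
cat > tab.py <<'E'
from h import *
from scipy.optimize import least_squares
import sys
f=grab('wrist',sys.argv[1]); go(tin(0.3,48,87),TY)
P=cloud(f);t=totin(P);hsv=cv2.cvtColor(f['color'],cv2.COLOR_RGB2HSV)
o=(hsv[...,0]<18)&(hsv[...,1]>150)&(t[...,2]>60)&(t[...,2]<120)&(abs(t[...,0])<20)&(abs(t[...,1]-48)<30);q=t[o]
print(o.sum(),np.percentile(q,[1,50,99],axis=0).round(1))
r=least_squares(lambda c:np.hypot(q[:,1]-c[0],q[:,2]-c[1])-7,[48,80],loss='soft_l1');print('tab centre',r.x)
print('tcp',totin(arm.state()['position']))
E
python3 tab.py w32
```

```text
t 29.33 pos [ 0.4798 -0.1609  0.1188] jaw -3.11 delta [0.05 3.18 0.07] w 0.0003 F [-0.1  1.2 -0.1]
roll units 0.01896317880743368
747 [[-11.7  50.7  91.7]
 [ -0.2  57.8  99.6]
 [ 11.8  62.5 102.1]]
tab centre [ 60.60940462 104.54914191]
tcp [ -0.41003862  48.52214497 118.76514594]
```

View pics/w32.png

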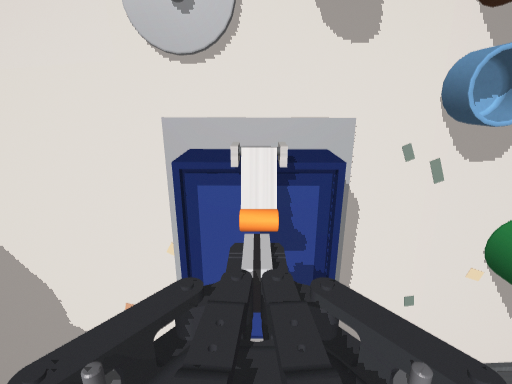

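Emit:
servo_tool([
  [1, [-0.6, 0.5, 0.05], 0],
  [1, [0, 0.7, 0], 0],
  [1, [0.1, 0.4, 0], 0],
  [1, [0.2, 0.4, 0], 0],
  [1, [0.15, 0.4, 0], 0],
  [1, [0.1, 0.4, 0], 0],
  [1, [0.1, 0.3, 0], 0],
  [1, [0, 0, 0], 0],
])

```text
time: 30.0
position: [0.4802, -0.1618, 0.0877]
tool_rot: [[-0.055, -0.001, 0.999], [-0.999, 0.0, -0.055], [-0.0, -1.0, -0.001]]
ft_force: [-0.4, 0.4, 0.2]
gripper_width: -0.0001
```

```bash
python3 tab.py w33
```

```text
t 30.05 pos [ 0.4804 -0.1616  0.088 ] jaw -3.12 delta [-0.01  0.1   0.01] w -0.0001 F [ 0.1  0.4 -0.3]
roll units 0.015291704747630775
264 [[-11.4  50.9  76.8]
 [  4.3  54.3  81.4]
 [ 11.6  55.1  86.6]]
tab centre [47.65668151 79.80235522]
tcp [ 0.24053516 47.86666396 87.96343238]
```

View pics/w33.png

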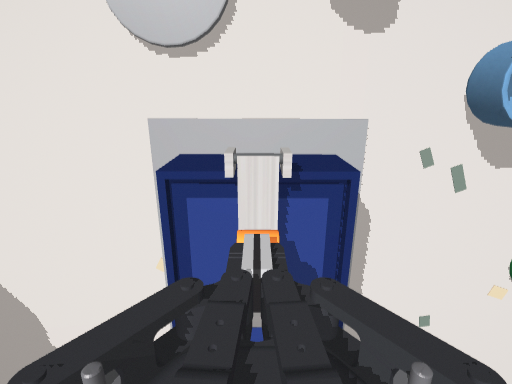

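Emit:
servo_tool([
  [1, [0, 0.15, 0], 0],
  [1, [0, 0.1, 0], 0],
  [1, [0, 0.1, 0], 0],
  [1, [0, 0, 0], 0],
])

```text
time: 30.38
position: [0.4811, -0.1619, 0.0862]
tool_rot: [[-0.055, 0.001, 0.999], [-0.999, 0.0, -0.055], [-0.0, -1.0, 0.001]]
ft_force: [-4.6, 0.8, 16.4]
gripper_width: -0.0
```

Pressed home with 16 N. Lift off straight up and check.

Emit:
servo_tool([
  [1, [0, -0.5, 0], 0],
  [1, [0, -1.5, 0], 0],
  [1, [0, -3, 0], 0],
  [1, [0, -4, 0], 0],
  [1, [0, -3, 0], 0],
  [1, [0, 0, 0], 0],
  [1, [0, 0, 0], 0],
])

```text
time: 30.97
position: [0.482, -0.1616, 0.2066]
tool_rot: [[-0.054, 0.004, 0.999], [-0.999, -0.0, -0.054], [-0.0, -1.0, 0.004]]
ft_force: [-0.2, 0.9, -0.0]
gripper_width: -0.0
```

```bash
python3 tab.py w34; python3 - <<'E'
from h import *
f=load('w34');t=totin(cloud(f));hsv=cv2.cvtColor(f['color'],cv2.COLOR_RGB2HSV)
nav=(hsv[...,0]>105)&(hsv[...,0]<130)&(hsv[...,1]>110)
m=nav&(abs(t[...,0])<48)&(abs(t[...,1])<65)&(t[...,2]<70)
q=t[m];A=np.c_[q[:,:2],np.ones(len(q))];print('lid plane',np.linalg.lstsq(A,q[:,2],rcond=None)[0])
g=grab('scene','s34'); P=cloud(g)
P0=cloud(load('scene0'))
d=abs(g['z_map']-load('scene0')['z_map'])>.01; cv2.imwrite('pics/diff34.png',(d*255).astype('uint8'))
E
```

```text
t 31.02 pos [ 0.4809 -0.1612  0.2051] jaw -3.08 delta [ 0.04 11.81 -0.05] w -0.0001 F [ 0.2  0.2 -0.7]
roll units 0.02499058656999864
323 [[-11.1  42.5  79.4]
 [  1.3  49.3  85. ]
 [ 11.8  54.7  87.2]]
tab centre [47.59664803 79.14312038]
tcp [  0.66192447  48.32977333 205.09514374]
lid plane [-2.87046070e-04  5.17814235e-04  5.67742902e+01]
```

View pics/w34.png

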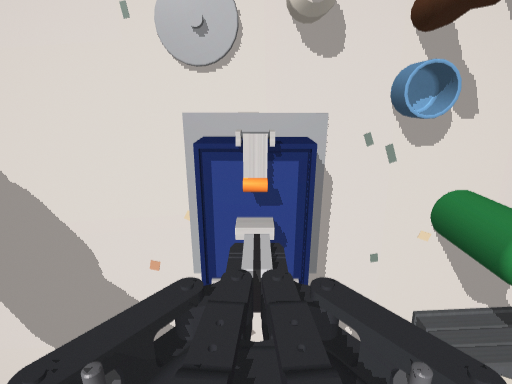

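View pics/s34.png

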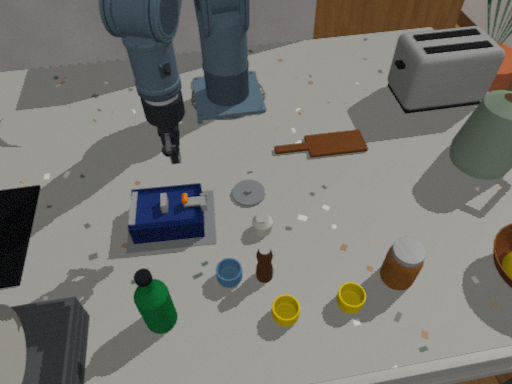

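View pics/diff34.png

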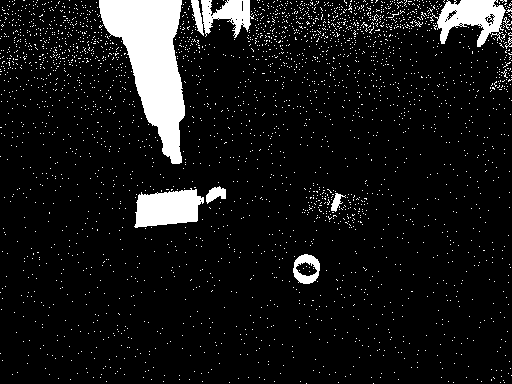

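```bash
python3 -c "
from workcell import arm
print(arm.sign_off())"
```

```text
the job is handed in; nothing more can be done
None
```

The tin is packed and I handed the job in at about 31 s of the 72 s allowed. The cream ramekin stands on the floor of the tin, the lid is hooked under the lip and flat in its recess, and the clamp is shut with the arm clear of it.

**What needed mending:**
- **Lid:** I pressed its rear half on the steel lip to tilt it 11° in the grip, then hooked it under. On the first lowering it caught on the tin's +y rim at about 26 N. I raised it slightly, shifted it and seated it.
- **Clamp:** It lifted back to about 0.4 rad when I opened the fingers. I pressed it home with closed fingers at 16 N.

**Last checks:**
- **Ramekin:** I last saw it just after release, upright with its rim at 44 mm as expected; the lid hides it now.
- **Lid:** The top is level at 56.8 mm, against 57 expected.
- **Clamp:** The tab is at y 47.6, z 79.1 mm in the tin's frame, against 48 and 80 when fully shut. That is within the roughly 2 mm camera calibration.
- **Other things:** The before and after depth images show changes only at the ramekin's old spot, the lid's old spot, the tin and its clamp, and the arm. No check failed at the end.

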